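Put muddled stock back in its rows in two display trays

ROBOT

A 6-joint arm with a two-finger parallel gripper is mounted at the origin on a cart in front of the work surface, level with it; the furniture and walls round the work are solid. World frame = base frame: x ahead of the robot, y to its left, z up, the work surface at z = 0. Lengths are in mm, angles in rad, forces in N, time in s.
With the tool pointing down it reaches from about 350 to 875 mm from the base axis. Payload 4.2 kg.
Tool frame: the origin (TCP) lies between the finger pads; the fingertips stand 11 mm ahead of it and the grasp point (between the pads) lies 8 mm behind it; z points along the fingers, y is the direction in which the jaws open and shut (so a half turn about z gives the same grasp; the last joint's range is limited). The gripper opens to 85 mm and grips with 20 to 120 N. Pads are 22 mm wide; open, the fingers measure 114 mm over their backs; the gripper's body (76 mm by 85 mm) begins 54 mm behind the grasp point. The pads swing forward as they close: fully open they stand 13 mm farther back than shut.
Start: joints at [-0.902, 0.385, 0.008, 0, -1.194, -0.259], TCP at [249.029, -573.222, 219.412] pointing down, gripper open.
Joint ranges: [-3.14, 3.14], [-1.21, 2.06], [-1.07, 1.41], [-3.16, 2.05], [-2.99, -0.16], [-3.1, 3.1]. Speed limits (rad/s): [2.79, 2.79, 3.14, 3.14, 3.14, 3.14].

INTERFACE

Orientations are given as a unit quaternion [x, y, z, w].
In Python, from bench import * gives the robot as it stands. The module is installed in compiled form; this text tells all that it offers.
- The arm moves only by the tool drive_tool, never from a script. Its argument "increments" is a list of rows, each a list of 3 entries, a list of its own where there are three numbers: the gripper command: -1 is shut, 1 is fully open, values between are in proportion, then the shift along the tool's x, y, z scaled (see below), then the turn about the tool's z scaled (see below). In form: [[hand, [tx, ty, tz], turn], ...]. A call has 1 to 20 rows; each row shifts and turns the commanded pose from where the row before left it, along the tool's axes as they then stand; what a row does not reach is not made up. The controller multiplies each number of a shift by 0.3 m and each number of a turn by 2 rad. A row lasts 1/8 s, in which the tool goes at most 62.5 mm and 10.7 degrees, less where a joint would pass 70% of its speed; a pose out of reach is approached as far as the arm can. A call with a number of a shift or a turn outside -1 to 1 is refused whole. A call with a gripper value outside its range is refused whole. The fingers move at their own pace and stop on an object; the grip force is fixed at half the most. Time passes only in rows, so rows that do not move let the fingers close. It gives the time, the measured TCP pose, the force and the opening at its end, in the units of the state.
- read_state(): the state, without advancing time (a new reading comes with each control period).
- get_image(name): name is "scene" or "side" or "wrist"; returns the picture (480x640x3 uint8, red, green, blue); there is no depth.
- calibration(name): a dict with "fovy" (degrees; the focal length in pixels is half the picture's height over the tangent of half this angle, whatever the lens; pixels are square), "cx", "cy" (the principal point, pixels), "R" (3x3) and "t" (3): a world point X has camera coordinates R X + t. Camera axes: x right, y down, z forward; pixel columns grow to the right and rows downward; lengths in mm; the calibration is good to about 2 mm. A picture is of the moment at which its call begins: read the wrist's pose just before it. calibration takes no time and is no camera call; for the wrist camera it gives the pose at the moment of the call.
- job_done(): hands the job in, once; it reports no verdict.
The state is a dict: "clock": time; "joints": joint angles; "joint_vel": joint speeds; "joint_efforts": joint torques, N m; "position": TCP position; "ee_rot": TCP orientation; "contact_force": force on the tool from outside, world axes, zero at the start; "wrist_torque": the same for the moment, N m; "gripper_width": finger opening in mm.
Only numpy, scipy, OpenCV 4.12 (cv2) and the standard library are available. Lean on these libraries where they do the work, as an engineer would, in place of code of your own. Each camera call takes 0.05 s, during which the arm holds its last target.

TASK

Customers have muddled the goods in the two wooden display trays: in each of the four rows the right-hand box (as the robot sees it) is in its place, but the left-hand one belongs in another row. Put every left-hand box in the left-hand seat beside the box of its own kind, flat on the tray's floor and in line with its neighbour, so that each row holds two alike. A seat takes one box only, so use the empty counter mat to set one aside on the way, and leave the right-hand boxes where they lie.

Things in the scene. Friction and masses are not known exactly. Their poses are not given: they have to be found in the camera images.
- tray_a: One of the two identical wooden display trays, fixed, 245 (x) x 200 (y) mm. Origin: centre of its underside. Floor 6 mm thick. Two rows, at x = -60 and +60 mm, between cross walls 26 mm high; each row has two seats, 115 (x) x 80 (y) mm, centred at y = -52 (the box that stays) and y = +52 mm (the box to be moved), edged along x by lips and a middle rib only 12 mm high.
- tray_b: The other of the two identical wooden display trays, fixed, 245 (x) x 200 (y) mm. Origin: centre of its underside. Floor 6 mm thick. Two rows, at x = -60 and +60 mm, between cross walls 26 mm high; each row has two seats, 115 (x) x 80 (y) mm, centred at y = -52 (the box that stays) and y = +52 mm (the box to be moved), edged along x by lips and a middle rib only 12 mm high.
- counter_mat: Dark green counter mat, 115 (x) x 125 (y) x 3 mm, fixed, empty, at the right of the table: the free spot for putting one box down on the way, best with its long side along y, as a wooden file box with cards, 165 mm high, stands just left of it, between it and the trays: carry boxes well above it. Origin: centre of its underside; top 3 mm above the table.
- sunset_home: Sleeve box printed with orange, red and teal stripes that stays, in the seat at a tray's y = -52 mm: it shows which kind its row is for. 70 x 105 x 25 mm. Origin: centre of its underside; x along its short side (grasp across it), y along its long side (along the tray's x), z up. The seat to fill is beside it, 104 mm away along the tray's +y.
- meadow_home: Sleeve box printed with green, yellow and pale blue stripes that stays, in the seat at a tray's y = -52 mm: it shows which kind its row is for. 70 x 105 x 25 mm. Origin: centre of its underside; x along its short side (grasp across it), y along its long side (along the tray's x), z up. The seat to fill is beside it, 104 mm away along the tray's +y.
- magenta_home: Plain magenta carton that stays, in the seat at a tray's y = -52 mm: it shows which kind its row is for. 68 x 100 x 18 mm. Origin: centre of its underside; x along its short side (grasp across it), y along its long side (along the tray's x), z up. The seat to fill is beside it, 104 mm away along the tray's +y.
- black_home: Plain black ink pad case that stays, in the seat at a tray's y = -52 mm: it shows which kind its row is for. 65 x 76 x 19 mm. Origin: centre of its underside; x along its short side (grasp across it), y along its long side (along the tray's x), z up. The seat to fill is beside it, 104 mm away along the tray's +y.
- sunset_box: Sleeve box printed with orange, red and teal stripes to be moved, at the start in the seat at y = +52 mm of a row of another kind. 70 x 105 x 25 mm. Origin: centre of its underside; x along its short side (grasp across it), y along its long side (along the tray's x), z up. Weighs 40 to 100 g.
- meadow_box: Sleeve box printed with green, yellow and pale blue stripes to be moved, at the start in the seat at y = +52 mm of a row of another kind. 70 x 105 x 25 mm. Origin: centre of its underside; x along its short side (grasp across it), y along its long side (along the tray's x), z up. Weighs 40 to 100 g.
- magenta_box: Plain magenta carton to be moved, at the start in the seat at y = +52 mm of a row of another kind. 68 x 100 x 18 mm. Origin: centre of its underside; x along its short side (grasp across it), y along its long side (along the tray's x), z up. Weighs 40 to 100 g.
- black_box: Plain black ink pad case to be moved, at the start in the seat at y = +52 mm of a row of another kind. 65 x 76 x 19 mm. Origin: centre of its underside; x along its short side (grasp across it), y along its long side (along the tray's x), z up. Weighs 40 to 100 g.

How it is judged (in metres and radians):
At the end, for the whole second after the job is handed in: Each moved box rests beside the staying box of its kind: 104 +- 14 mm away across the tray, in line within 15 mm along it, same height within 4 mm, flat within 0.05 rad, parallel within 0.16 rad; the staying boxes are flat and within 15 mm of where they were (x of sunset_box in the frame of sunset_home between 0.09 and 0.118 m and y of sunset_box in the frame of sunset_home between -0.015 and 0.015 m and z of sunset_box in the frame of sunset_home between -0.004 and 0.004 m and angle between the y axis of sunset_box and the y axis of sunset_home, either way round below 0.16 rad and angle between each of sunset_box, sunset_home, meadow_box, meadow_home, magenta_box, magenta_home, black_box, black_home's own z axis and vertical below 0.05 rad and linear speed of each of sunset_box, meadow_box, magenta_box, black_box below 0.01 m/s and distance of each of sunset_home, meadow_home, magenta_home, black_home from where it was at the start of the episode below 0.015 m and x of meadow_box in the frame of meadow_home between 0.09 and 0.118 m and y of meadow_box in the frame of meadow_home between -0.015 and 0.015 m and z of meadow_box in the frame of meadow_home between -0.004 and 0.004 m and angle between the y axis of meadow_box and the y axis of meadow_home, either way round below 0.16 rad and x of magenta_box in the frame of magenta_home between 0.09 and 0.118 m and y of magenta_box in the frame of magenta_home between -0.015 and 0.015 m and z of magenta_box in the frame of magenta_home between -0.004 and 0.004 m and angle between the y axis of magenta_box and the y axis of magenta_home, either way round below 0.16 rad and x of black_box in the frame of black_home between 0.09 and 0.118 m and y of black_box in the frame of black_home between -0.015 and 0.015 m and z of black_box in the frame of black_home between -0.004 and 0.004 m and angle between the y axis of black_box and the y axis of black_home, either way round below 0.16 rad); the robot touches nothing.
It fails at once if a box that stays is lifted or pushed out of its seat (distance of any of sunset_home, meadow_home, magenta_home, black_home from where it was at the start of the episode above 0.03 m).
It also fails if it takes over 152 s, if anything falls off the work surface, if the arm or the gripper's body presses on something with over 40 N, if the wrist force passes 120 N, or if a joint passes its speed limit or range.

## Working session

There is one attempt and no reset: what is moved stays moved. The work goes in short steps, Python scripts to look and compute and a tool call to move; the robot and the scene stay as the last step left them, time stands still between calls to the robot, and variables do not carry over. Pictures are saved under pics/ and viewed, and the job is handed in when it is done.

Besides the shell and the picture viewer there is one more tool, called after "Request:" by a JSON object that holds its "fn" and its "kwargs". drive_tool: Moves the arm, as the interface text tells. Shifts and turns lie within -1 to 1; 1 stands for 0.3 m of shift or 2 rad of turn. Its arguments: {"type":"object","properties":{"increments":{"type":"array"}},"required":["increments"]}

```bash
mkdir -p pics; python3 - <<'E'
from bench import *
import cv2
s=read_state()
for k in s: print(k,s[k])
for n in ["scene","side","wrist"]:
    c=calibration(n); print(n,c)
    cv2.imwrite(f"pics/{n}0.png",get_image(n)[:,:,::-1])
E
```

```text
clock 0.0
joints [-9.02380908e-01  3.85518410e-01  6.61670858e-03 -5.22152347e-04
 -1.19400766e+00 -2.58614205e-01]
joint_vel [-5.00312664e-04 -1.21065246e-04  2.01758387e-04 -2.77218895e-05
 -2.60274455e-04 -3.76899362e-05]
joint_efforts [-1.97499816e-03 -3.92285478e+01  1.88401312e+01  4.18624431e+00
 -4.63342745e-03 -1.87911502e-05]
position [ 248.79683901 -572.66718953  218.33764322]
ee_rot [-2.03375425e-01  9.79100230e-01  1.05353190e-03 -2.55306611e-04]
contact_force [-0.79937375  0.9397144  -0.32762684]
wrist_torque [ 0.01231065 -0.01069034  0.02391607]
gripper_width 85.35774640828345
scene {'fovy': 47.43629516966443, 'cx': 314.9649238052393, 'cy': 236.83086756060732, 'R': array([[-0.84140371, -0.54030768,  0.01036394],
       [-0.32472579,  0.49016941, -0.80888016],
       [ 0.43196407, -0.6839602 , -0.5878822 ]]), 't': array([ 391.35110008,  231.44398185, 1403.52444861])}
side {'fovy': 51.31719035733963, 'cx': 317.77367956668667, 'cy': 240.70189969588543, 'R': array([[-0.93221481, -0.36160264,  0.01480141],
       [-0.16731715,  0.39435835, -0.9035964 ],
       [ 0.32090578, -0.84482248, -0.42812902]]), 't': array([ 464.0079088 ,  135.59695108, 1236.05478534])}
wrist {'fovy': 67.57639881241978, 'cx': 314.08461610485773, 'cy': 242.10505319521283, 'R': array([[-0.39792688,  0.91741149,  0.0032171 ],
       [ 0.86850341,  0.37557864,  0.32348494],
       [ 0.29556053,  0.13151742, -0.94622785]]), 't': array([624.39903496, -43.8796083 , 380.58502135])}
```

View pics/scene0.png

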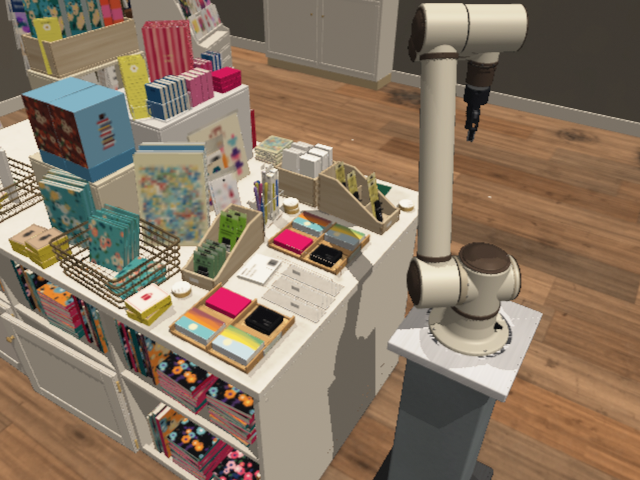

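View pics/side0.png

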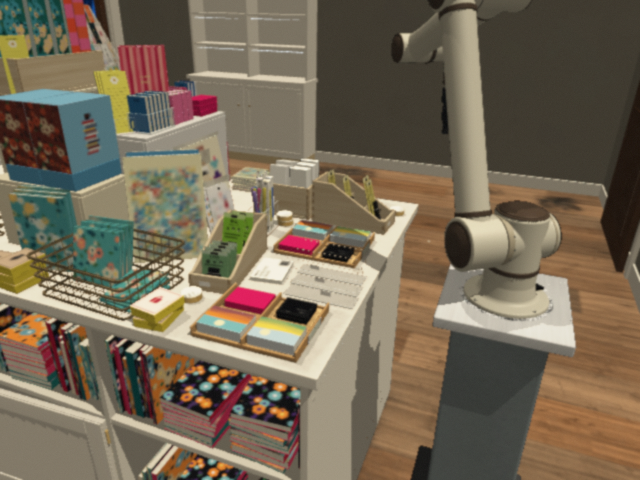

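View pics/wrist0.png

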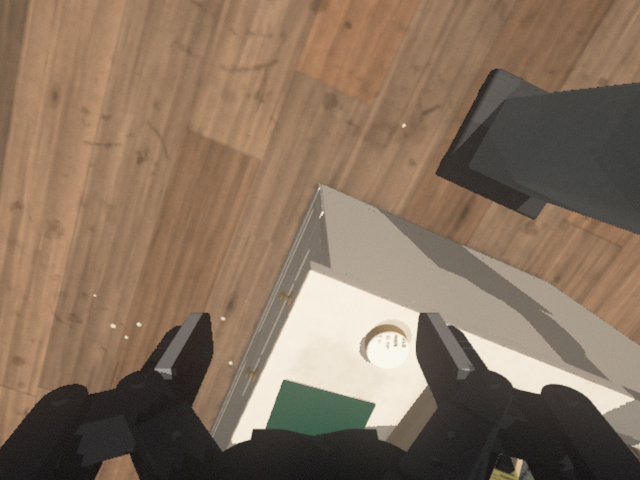

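```bash
cat > h.py <<'E'
import numpy as np, cv2
from bench import *
def K(c):
    f=240/np.tan(np.radians(c["fovy"])/2); return f
def ray(c,u,v,z):
    f=K(c); d=np.array([(u-c["cx"])/f,(v-c["cy"])/f,1.0]); R=c["R"];o=-R.T@c["t"]; w=R.T@d
    return o+w*(z-o[2])/w[2]
def proj(c,X):
    f=K(c); p=c["R"]@np.array(X,float)+c["t"]; return c["cx"]+f*p[0]/p[2], c["cy"]+f*p[1]/p[2]
E
python3 - <<'E'
from h import *
for n in ["scene","side"]:
    c=calibration(n); print(n,-c["R"].T@c["t"])
im=cv2.imread("pics/scene0.png")[170:380,160:430]; cv2.imwrite("pics/sc.png",cv2.resize(im,None,fx=2.85,fy=2.85,interpolation=cv2.INTER_CUBIC))
im=cv2.imread("pics/side0.png")[170:370,180:430]; cv2.imwrite("pics/si.png",cv2.resize(im,None,fx=3,fy=3,interpolation=cv2.INTER_CUBIC))
c=calibration("scene")
for u,v in [(227,302),(264,319),(239,343),(201,322),(294,239),(325,255),(314,222),(346,237)]: print(u,v,ray(c,u,v,28).round())
c=calibration("wrist")
for u,v in [(284,380),(375,404)]: print(ray(c,u,v,3).round())
E
```

```text
scene [-201.83204185 1057.95810898 1008.26154576]
side [  58.58561235 1158.55956057  644.84787011]
227 302 [554. 289.  28.]
264 319 [435. 286.  28.]
239 343 [436. 384.  28.]
201 322 [560. 381.  28.]
294 239 [565. -38.  28.]
325 255 [445. -23.  28.]
314 222 [ 564. -148.   28.]
346 237 [ 439. -134.   28.]
[ 472. -517.    3.]
[ 461. -395.    3.]
```

View pics/sc.png

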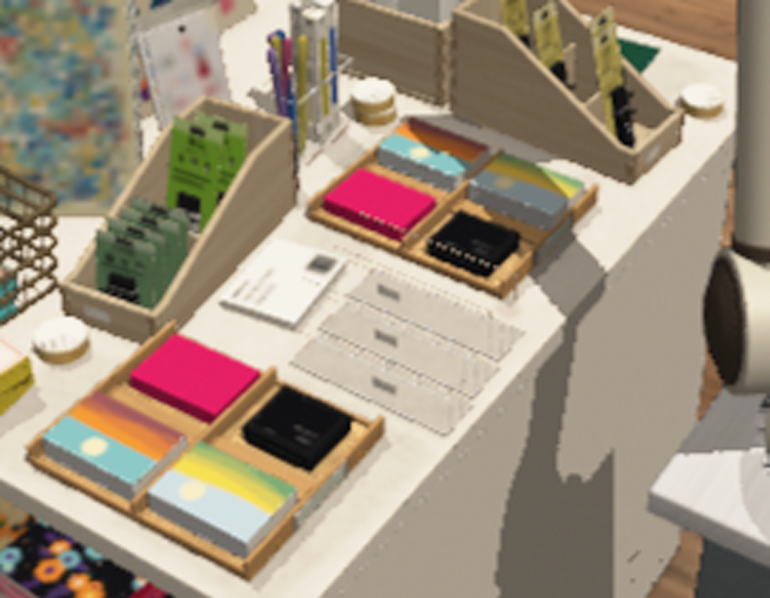

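View pics/si.png

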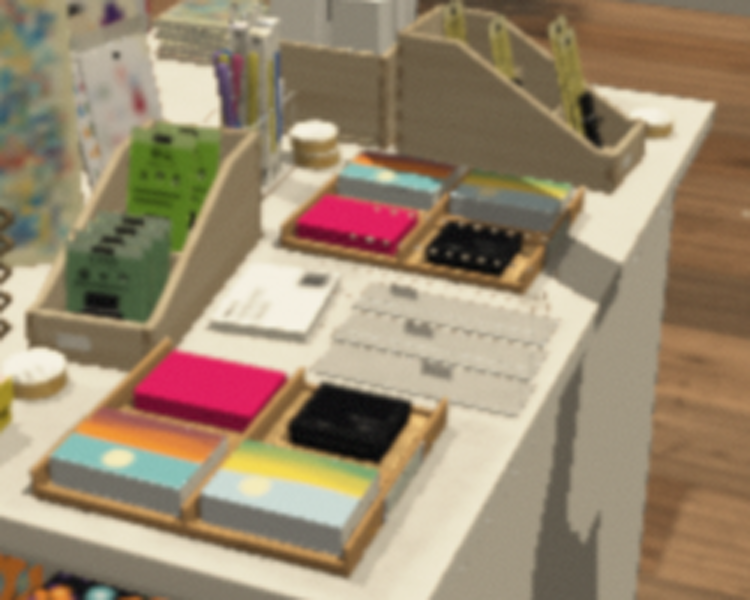

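```bash
cat >> h.py <<'E'
from scipy.spatial.transform import Rotation as Ro
def plan(target, yaw=None, s=None):
    """shift in tool units & rows for a world target (mm); yaw = angle of tool y, deg"""
    s=s or read_state(); R=Ro.from_quat(s["ee_rot"]).as_matrix(); p=np.array(s["position"])
    d=R.T@(np.array(target,float)-p)/300
    y=np.degrees(np.arctan2(R[1,1],R[0,1]))
    t=None
    if yaw is not None: t=-np.radians((yaw-y+180)%360-180)/2
    print("pos",p.round(1),"yaw",round(y,2),"tilt",np.degrees(np.arccos(-R[2,2])).round(2),"shift",d.round(4),"turn",t)
def flat_plan(p,target,yaw):
    a=np.radians(yaw); y=np.array([np.cos(a),np.sin(a)]); x=np.array([np.cos(a+np.pi/2),np.sin(a+np.pi/2)])
    d=np.array(target[:2])-np.array(p[:2]); return np.array([d@x,d@y,p[2]-target[2]])/300
E
python3 - <<'E'
from h import *
s=read_state();c=calibration("wrist");o=-c["R"].T@c["t"];R=Ro.from_quat(s["ee_rot"]).as_matrix()
print("cam off tool",R.T@(o-s["position"]), "axis",R.T@c["R"][2])
print(R.round(2))
plan([420,-300,420],90)
E
```

```text
cam off tool [  81.93782072   -0.8195101  -153.86935175] axis [-0.3236133   0.00103077  0.94618887]
[[-0.92 -0.4  -0.  ]
 [-0.4   0.92  0.  ]
 [ 0.    0.   -1.  ]]
pos [ 248.8 -572.8  218.6] yaw 113.47 tilt 0.1 shift [-0.8855  0.608  -0.6705] turn 0.2048289252052495
```

Request:
{"fn": "drive_tool", "kwargs": {"increments": [[1,[0,0,-0.15],0.051],[1,[0,0,-0.15],0.051],[1,[0,0,-0.15],0.051],[1,[0,0,-0.15],0.052],[1,[-0.074,0.158,0],0],[1,[-0.074,0.158,0],0],[1,[-0.074,0.158,0],0],[1,[-0.074,0.158,0],0],[1,[-0.074,0.158,0],0],[1,[-0.074,0.158,0],0],[1,[-0.074,0.158,0],0],[1,[-0.074,0.158,0],0],[1,[-0.074,0.158,0],0],[1,[-0.074,0.158,0],0],[1,[0,0,0],0],[1,[0,0,0],0]]}}

```text
clock: 2.15
position: [471.0, -99.2, 399.2]
ee_rot: [-0.0, 1.0, -0.0, -0.0]
contact_force: [-0.5, -0.4, -0.1]
gripper_width: 85.8
```

```bash
python3 - <<'E'
from h import *
s=read_state(); print(s["joints"],s["clock"])
plan([470,335,400],90)
cv2.imwrite("pics/w1.png",get_image("wrist")[:,:,::-1])
import pickle; pickle.dump(calibration("wrist"),open("w1.pkl","wb"))
E
```

```text
[ 1.30888730e-01  5.79145326e-02  2.05248062e-02  1.00191959e-04
 -1.53411773e+00 -1.70129889e+00] 2.15
pos [471.  -99.2 399.2] yaw 90.02 tilt 0.04 shift [ 0.0026  1.4474 -0.0029] turn 0.00019497207611411335
```

View pics/w1.png

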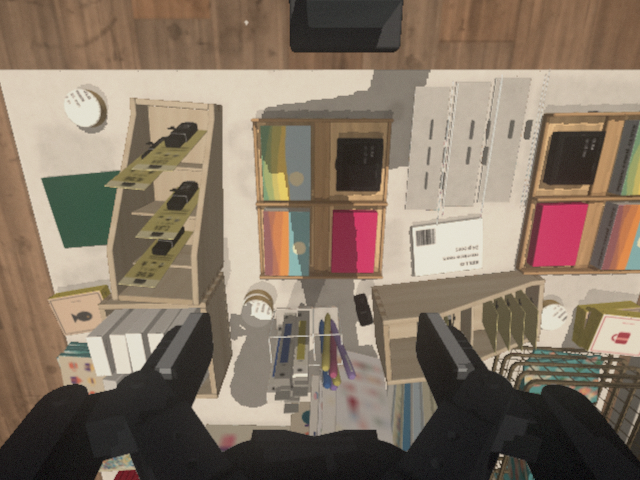

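Request:
{"fn": "drive_tool", "kwargs": {"increments": [[1,[0,0.18,0],0],[1,[0,0.18,0],0],[1,[0,0.18,0],0],[1,[0,0.18,0],0],[1,[0,0.18,0],0],[1,[0,0.18,0],0],[1,[0,0.18,0],0],[1,[0,0.18,0],0],[1,[0,0,0],0],[1,[0,0,0],0]]}}

```text
clock: 3.45
position: [471.7, 331.6, 399.4]
ee_rot: [0.001, 1.0, -0.0, -0.0]
contact_force: [0.3, -0.5, 0.8]
gripper_width: 85.4
```

```bash
python3 - <<'E'
from h import *
plan([470,335,400],90)
cv2.imwrite("pics/w2.png",get_image("wrist")[:,:,::-1])
import pickle; pickle.dump(calibration("wrist"),open("w2.pkl","wb"))
for n in "12":
    im=cv2.imread(f"pics/w{n}.png"); c=pickle.load(open(f"w{n}.pkl","rb")); 
    if n=="1": crop=(240,100,410,290)
    else:
        crop=None
    if crop: cv2.imwrite(f"pics/w{n}c.png",cv2.resize(im[crop[1]:crop[3],crop[0]:crop[2]],None,fx=3.1,fy=3.1,interpolation=cv2.INTER_CUBIC))
E
```

```text
pos [471.7 331.6 399.4] yaw 89.91 tilt 0.03 shift [ 0.0057  0.0112 -0.0019] turn -0.0007896192838255256
```

View pics/w2.png

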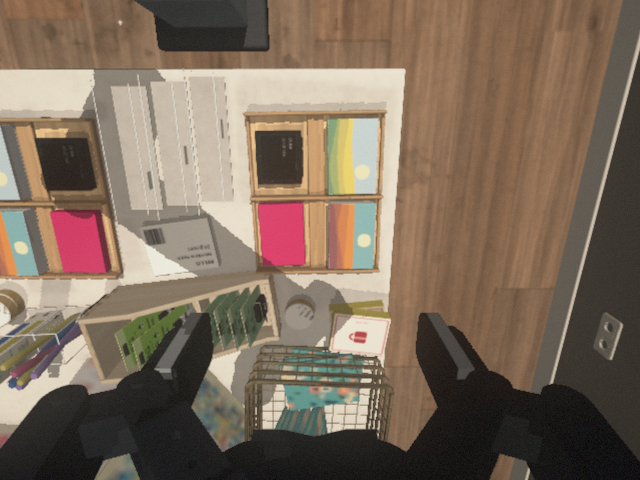

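View pics/w1c.png

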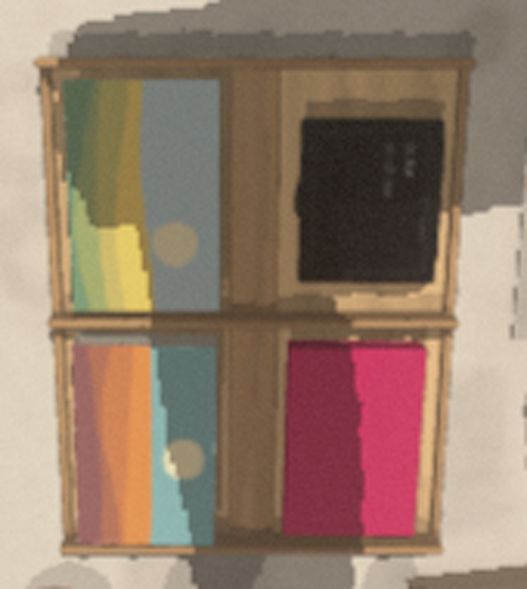

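```bash
cat > m.py <<'E'
from h import *
import pickle
def quad(c,pts,z,name):
    P=np.array([ray(c,u,v,z)[:2] for u,v in pts]); 
    (cx,cy),(w,h),a=cv2.minAreaRect(P.astype(np.float32))
    if w<h: w,h=h,w; a+=90
    ctr=P.mean(0) if len(P)==4 else (cx,cy)
    a=(a+90)%180-90
    print(name,"ctr",np.round(ctr,1),"rect",np.round((cx,cy),1),"size",round(w,1),round(h,1),"long-axis deg",round(a,2))
def mask_quad(c,m,z,name,roi):
    mm=np.zeros_like(m);x0,y0,x1,y1=roi;mm[y0:y1,x0:x1]=m[y0:y1,x0:x1]
    mm=cv2.morphologyEx(mm,cv2.MORPH_CLOSE,np.ones((5,5)));mm=cv2.morphologyEx(mm,cv2.MORPH_OPEN,np.ones((5,5)))
    k=max(cv2.findContours(mm,cv2.RETR_EXTERNAL,cv2.CHAIN_APPROX_NONE)[0],key=cv2.contourArea)[:,0]
    print(cv2.boundingRect(k)); quad(c,k.astype(float),z,name)
E
python3 - <<'E'
from m import *
f=lambda L,o,s:[(u/s+o[0],v/s+o[1]) for u,v in L]
c=pickle.load(open("w1.pkl","rb")); o=(240,100);s=3.1
quad(c,f([(65,80),(218,80),(220,312),(75,312)],o,s),31,"meadow_home")
quad(c,f([(75,347),(217,347),(213,545),(78,545)],o,s),31,"sunset_home")
quad(c,f([(302,120),(443,122),(433,282),(300,280)],o,s),25,"black_box")
quad(c,f([(290,345),(427,345),(415,537),(283,535)],o,s),24,"magenta_box")
quad(c,f([(38,58),(473,58),(440,552),(65,552)],o,s),26,"tray")
for n in "12":
    c=pickle.load(open(f"w{n}.pkl","rb")); im=cv2.imread(f"pics/w{n}.png"); hsv=cv2.cvtColor(im,cv2.COLOR_BGR2HSV)
    mg=cv2.inRange(hsv,(160,120,60),(179,255,255)); bl=cv2.inRange(hsv,(0,0,0),(180,255,55))
    if n=="1": R=(310,190,400,285);R2=(330,125,400,200)
    else: R=(240,190,320,280);R2=(245,120,310,195)
    mask_quad(c,mg,24,"magenta",R); mask_quad(c,bl,25,"black",R2)
im=cv2.imread("pics/w2.png")[100:285,235:400]
cv2.imwrite("pics/w2c.png",cv2.resize(im,None,fx=3.2,fy=3.2,interpolation=cv2.INTER_CUBIC))
E
```

```text
meadow_home ctr [ 449.6 -138.6] rect [ 449.6 -138.5] size 105.4 69.2 long-axis deg -0.07
sunset_home ctr [ 571.6 -141.2] rect [ 571.6 -141.4] size 105.9 69.2 long-axis deg -1.4
black_box ctr [451.8 -33.9] rect [451.9 -34.1] size 74.4 64.5 long-axis deg -0.23
magenta_box ctr [571.2 -37.1] rect [571.3 -37.4] size 102.2 68.4 long-axis deg -0.27
tray ctr [508.9 -87.7] rect [508.9 -87.8] size 242.4 195.1 long-axis deg -0.06
(331, 210, 46, 63)
magenta ctr [569.4 -38.5] rect [569.4 -38.5] size 102.4 67.7 long-axis deg -0.42
(336, 139, 47, 51)
black ctr [450.6 -35. ] rect [450.6 -35. ] size 71.3 65.5 long-axis deg -0.07
(258, 201, 47, 65)
magenta ctr [557.9 281.4] rect [557.9 281.4] size 103.0 67.7 long-axis deg 1.78Traceback (most recent call last):
  File "<stdin>", line 14, in <module>
  File "m.py", line 13, in mask_quad
    k=max(cv2.findContours(mm,cv2.RETR_EXTERNAL,cv2.CHAIN_APPROX_NONE)[0],key=cv2.contourArea)[:,0]
      ~~~^^^^^^^^^^^^^^^^^^^^^^^^^^^^^^^^^^^^^^^^^^^^^^^^^^^^^^^^^^^^^^^^^^^^^^^^^^^^^^^^^^^^^
ValueError: max() iterable argument is empty
```

```bash
python3 - <<'E'
from m import *
im=cv2.imread("pics/w2.png")[100:285,235:400]
cv2.imwrite("pics/w2c.png",cv2.resize(im,None,fx=3.2,fy=3.2,interpolation=cv2.INTER_CUBIC))
E
```

```text
(no output)
```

View pics/w2c.png

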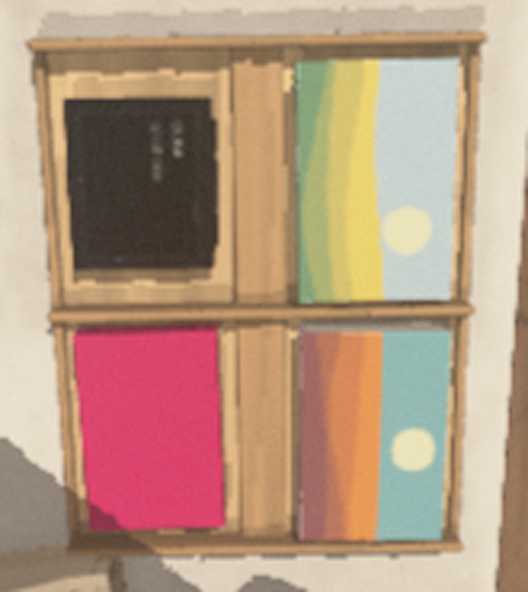

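```bash
python3 - <<'E'
from m import *
f=lambda L,o,s:[(u/s+o[0],v/s+o[1]) for u,v in L]
c=pickle.load(open("w2.pkl","rb")); o=(235,100);s=3.2
quad(c,f([(298,59),(460,59),(454,302),(297,302)],o,s),31,"meadow_box")
quad(c,f([(300,331),(450,331),(443,540),(300,540)],o,s),31,"sunset_box")
quad(c,f([(67,99),(216,99),(216,268),(74,268)],o,s),25,"black_home")
quad(c,f([(76,335),(218,329),(223,525),(89,529)],o,s),24,"magenta_home")
quad(c,f([(28,40),(485,36),(462,547),(68,552)],o,s),26,"tray")
c=pickle.load(open("w1.pkl","rb"))
for p in [(41,179),(115,171),(63,248),(109,244)]: print("mat",ray(c,*p,3).round(1))
# file box
for p in [(131,97),(222,104),(105,300),(213,305)]: print("filebox z165",ray(c,*p,165).round(1),ray(c,*p,50).round(1))
E
```

```text
meadow_box ctr [441.6 387. ] rect [441.6 387.7] size 106.4 72.3 long-axis deg 0.33
sunset_box ctr [560.7 389. ] rect [560.7 389.3] size 106.2 70.6 long-axis deg 0.62
black_home ctr [442.3 282.3] rect [442.3 282.3] size 75.1 65.6 long-axis deg -0.66
magenta_home ctr [559.4 282.3] rect [559.2 282.3] size 100.5 66.9 long-axis deg 0.76
tray ctr [500.2 335.3] rect [499.9 335.2] size 241.8 197.5 long-axis deg 0.86
mat [ 474.3 -516.6    3. ]
mat [ 462.3 -401.4    3. ]
mat [ 586.3 -508.4    3. ]
mat [ 579.5 -432.3    3. ]
filebox z165 [ 367.2 -283.3  165. ] [ 360.8 -337.6   50. ]
filebox z165 [ 373.9 -192.5  165. ] [ 369.4 -219.9   50. ]
filebox z165 [ 595.1 -352.5  165. ] [ 656.2 -427.4   50. ]
filebox z165 [ 602.1 -222.6  165. ] [ 665.3 -258.9   50. ]
```

Request:
{"fn": "drive_tool", "kwargs": {"increments": [[1,[-0.0594,0.0376,0.15],0],[1,[-0.0594,0.0376,0.19],0],[1,[-0.0594,0.0376,0.19],0],[1,[-0.0594,0.0376,0.19],0],[1,[-0.0594,0.0376,0.19],0],[1,[0,0,0.08],0],[1,[0,0,0.08],0],[1,[0,0,0],0],[1,[0,0,0],0]]}}

```text
clock: 4.62
position: [561.4, 388.8, 80.3]
ee_rot: [0.001, 1.0, 0.001, 0.001]
contact_force: [0.8, 0.2, 0.4]
gripper_width: 85.7
```

```bash
python3 - <<'E'
from m import *
plan([560.5,388,30],90)
for n in ["scene","side","wrist"]: cv2.imwrite(f"pics/{n}3.png",get_image(n)[:,:,::-1])
pickle.dump(calibration("wrist"),open("w3.pkl","wb"))
c=calibration("side"); print(proj(c,[560.5,388,30]))
im=cv2.imread("pics/side3.png")[180:350,130:330]
cv2.imwrite("pics/side3c.png",cv2.resize(im,None,fx=3.5,fy=3.5,interpolation=cv2.INTER_CUBIC))
E
```

```text
pos [561.4 388.8  80.3] yaw 89.94 tilt 0.16 shift [ 0.0035 -0.0029  0.1677] turn -0.0005289796740880099
(np.float64(225.61214857998044), np.float64(318.6284737192884))
```

View pics/side3c.png

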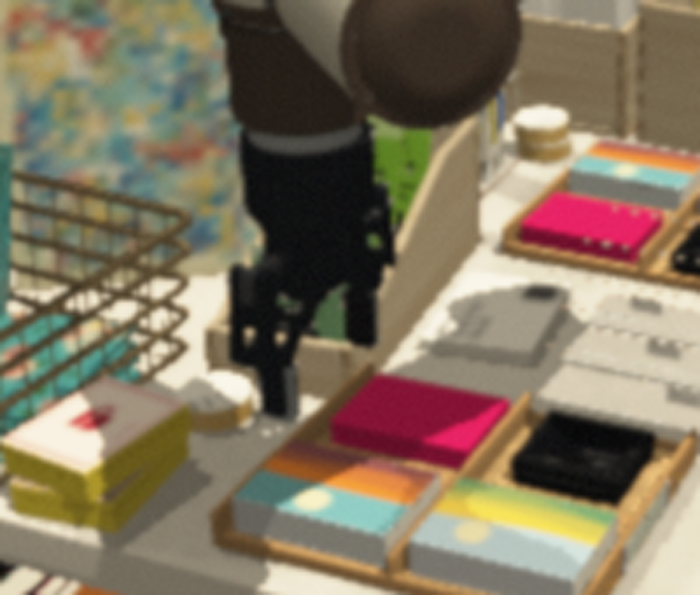

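View pics/wrist3.png

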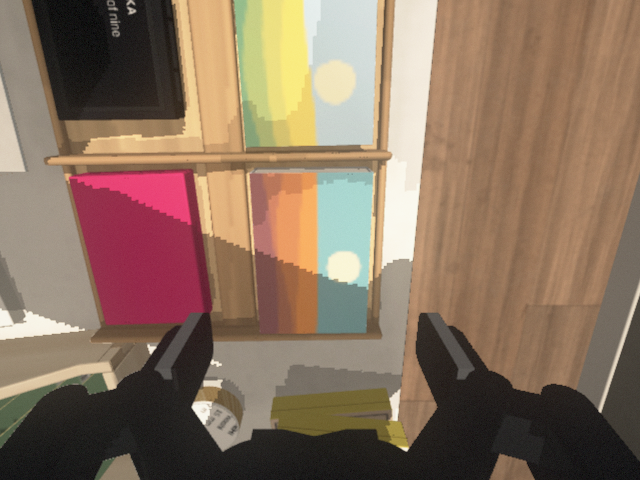

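```bash
python3 - <<'E'
from m import *
def rayY(c,u,v,y):
    a=ray(c,u,v,0);b=ray(c,u,v,100);t=(y-a[1])/(b[1]-a[1]);return a+t*(b-a)
c=calibration("side")
for px in [(263,410),(275,417),(296,416),(296,375)]:
    for y in (432,445): print(px,y,rayY(c,130+px[0]/3.5,180+px[1]/3.5,y).round(1))
s=pickle.load(open("w3.pkl","rb"))
quad(s,[(250,170),(372,172),(367,332),(260,333)],31,"sunset")
quad(s,[(70,176),(192,170),(210,311),(104,326)],24,"magenta home")
im=cv2.imread("pics/scene3.png")[230:370,140:300]
cv2.imwrite("pics/scene3c.png",cv2.resize(im,None,fx=4,fy=4,interpolation=cv2.INTER_CUBIC))
E
```

```text
(263, 410) 432 [576.3 432.  105.5]
(263, 410) 445 [567.  445.  115.2]
(275, 417) 432 [568.5 432.  102.6]
(275, 417) 445 [559.4 445.  112.3]
(296, 416) 432 [554.2 432.  106.8]
(296, 416) 445 [545.3 445.  116.4]
(296, 375) 432 [551.8 432.  134.5]
(296, 375) 445 [543.  445.  143.7]
sunset ctr [559.1 388.6] rect [558.8 389. ] size 105.7 70.1 long-axis deg 0.18
magenta home ctr [556.8 284. ] rect [558.8 283.7] size 102.3 72.4 long-axis deg 1.0
```

View pics/scene3c.png

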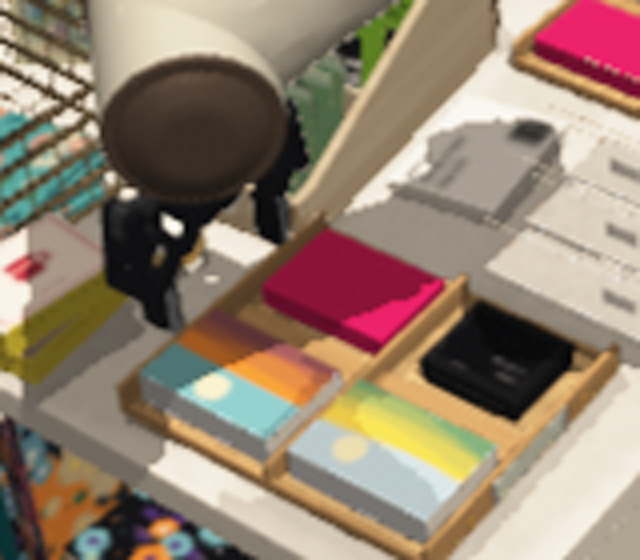

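```bash
python3 - <<'E'
from m import *
def rayY(c,u,v,y):
    a=ray(c,u,v,0);b=ray(c,u,v,100);t=(y-a[1])/(b[1]-a[1]);return a+t*(b-a)
c=calibration("scene")
for px in [(150,318),(165,328),(180,326)]:
    for y in (432,438,445): print(px,y,rayY(c,140+px[0]/4,230+px[1]/4,y).round(1))
# stereo triangulation of lowest tip point
c2=calibration("side")
def line(c,u,v): a=ray(c,u,v,0);b=ray(c,u,v,100);d=(b-a)/np.linalg.norm(b-a);return a,d
for p,q in [((165,328),(275,417)),((180,326),(296,416))]:
    a,d=line(c,140+p[0]/4,230+p[1]/4);b,e=line(c2,130+q[0]/3.5,180+q[1]/3.5)
    t=np.linalg.lstsq(np.c_[d,-e],b-a,rcond=None)[0];P=a+t[0]*d;Q=b+t[1]*e;print("tri",(P+Q)/2,np.linalg.norm(P-Q))
# far finger in side: tips at crop (365,343)
E
```

```text
(150, 318) 432 [576.7 432.  103.1]
(150, 318) 438 [569.3 438.  111.8]
(150, 318) 445 [560.6 445.  121.9]
(165, 328) 432 [565.  432.  101.2]
(165, 328) 438 [557.7 438.  109.9]
(165, 328) 445 [549.1 445.  120. ]
(180, 326) 432 [551.5 432.  110. ]
(180, 326) 438 [544.2 438.  118.6]
(180, 326) 445 [535.8 445.  128.6]
tri [567.1801746  431.62662096 101.42888722] 3.660162037610533
tri [557.33328329 427.20951949 103.13732388] 0.250070182943021
```

Request:
{"fn": "drive_tool", "kwargs": {"increments": [[1,[0.004,0,0.1],0],[1,[0,0,0.1],0],[1,[0,0,0],0],[1,[0,0,0],0]]}}

```text
clock: 5.28
position: [560.1, 389.9, 20.2]
ee_rot: [-0.0, 1.0, 0.001, 0.001]
contact_force: [-0.2, -0.0, 0.7]
gripper_width: 85.5
```

```bash
cat > snap.py <<'E'
from m import *
import sys
tag=sys.argv[1]; plan(read_state()["position"],90)
p=read_state()["position"]; ims=[]
for n in sys.argv[2:]:
    c=calibration(n); im=get_image(n)[:,:,::-1]; cv2.imwrite(f"pics/{n}{tag}.png",im)
    if n=="wrist": pickle.dump(c,open(f"w{tag}.pkl","wb")); continue
    u,v=map(int,proj(c,[p[0],p[1],40])); u=min(max(u,60),580);v=min(max(v,55),425)
    cr=im[v-55:v+55,u-60:u+60]; print(n,"origin",u-60,v-55); ims.append(cv2.resize(cr,None,fx=3.3,fy=3.3,interpolation=cv2.INTER_CUBIC))
if ims: cv2.imwrite(f"pics/c{tag}.png",np.hstack(ims))
E
python3 snap.py 4 scene side
```

```text
pos [560.1 389.9  20.2] yaw 90.02 tilt 0.16 shift [0. 0. 0.] turn 0.0002140074150094082
scene origin 138 265
side origin 165 260
```

View pics/c4.png

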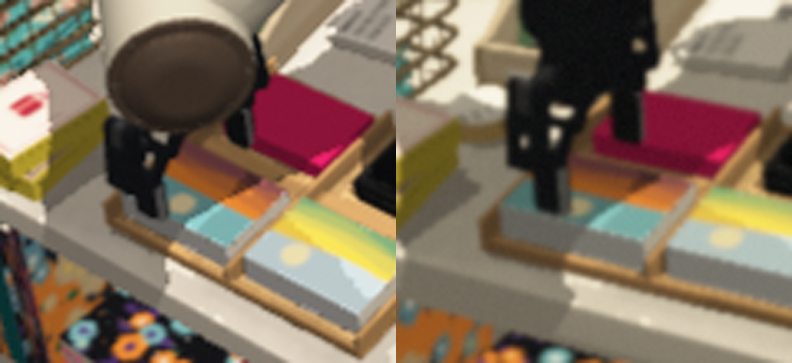

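Request:
{"fn": "drive_tool", "kwargs": {"increments": [[1,[0,-0.003,0.03],0],[1,[0,0,0.03],0],[1,[0,0,0],0]]}}

```text
clock: 5.75
position: [558.4, 387.5, -1.0]
ee_rot: [0.0, 1.0, -0.001, -0.001]
contact_force: [0.6, -0.5, -0.3]
gripper_width: 85.6
```

```bash
python3 snap.py 5 scene side; python3 - <<'E'
from m import *
def rayY(c,u,v,y):
    a=ray(c,u,v,0);b=ray(c,u,v,100);t=(y-a[1])/(b[1]-a[1]);return a+t*(b-a)
print(rayY(calibration("side"),213.2,324.2,433))
E
```

```text
pos [558.4 387.5  -1. ] yaw 89.98 tilt 0.15 shift [0. 0. 0.] turn -0.0002067152023795216
scene origin 139 265
side origin 166 259
[562.15176141 433.          44.11397141]
```

View pics/c5.png

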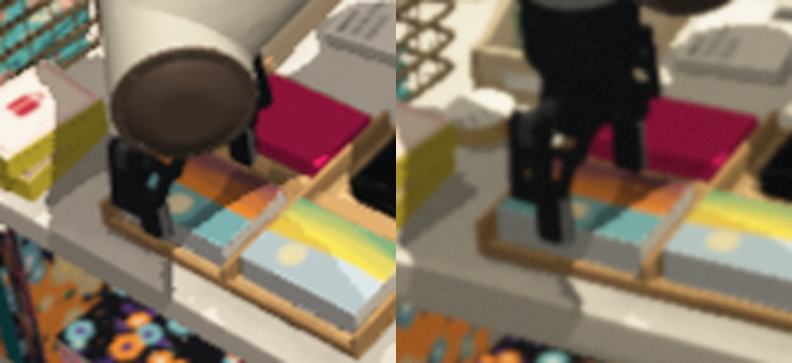

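Request:
{"fn": "drive_tool", "kwargs": {"increments": [[1,[0,0,0.005],0],[-1,[0,0,0],0],[-1,[0,0,0],0],[-1,[0,0,0],0],[-1,[0,0,0],0],[-1,[0,0,0],0]]}}

```text
clock: 6.6
position: [559.5, 388.6, -0.4]
ee_rot: [-0.0, 1.0, 0.0, 0.0]
contact_force: [-1.4, 0.5, 5.2]
gripper_width: 69.1
```

```bash
python3 snap.py 6 scene side
```

```text
pos [ 5.595e+02  3.886e+02 -4.000e-01] yaw 90.0 tilt 0.07 shift [0. 0. 0.] turn 4.105983986889682e-05
scene origin 138 265
side origin 165 259
```

View pics/c6.png

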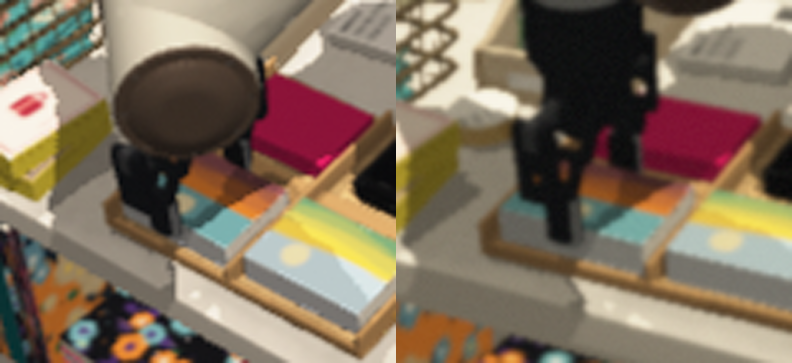

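Request:
{"fn": "drive_tool", "kwargs": {"increments": [[-1,[0,0,-0.05],0],[-1,[0,0,-0.15],0],[-1,[0,0,-0.2],0],[-1,[0,0,-0.2],0],[-1,[0,0,-0.2],0],[-1,[0,0,-0.2],0],[-1,[0.1,-0.1,-0.07],0],[-1,[0.1,-0.15,0],0],[-1,[0.1,-0.15,0],0],[-1,[0,0,0],0]]}}

```text
clock: 7.95
position: [466.7, 265.0, 321.0]
ee_rot: [0.001, 1.0, 0.0, -0.0]
contact_force: [1.0, 1.8, -0.1]
gripper_width: 68.7
```

```bash
python3 snap.py 7 scene side wrist; python3 -c "
from h import *
print(read_state()['contact_force'],read_state()['gripper_width']);plan([525,-451,320],90)"
```

```text
pos [466.7 265.  321. ] yaw 89.91 tilt 0.03 shift [0. 0. 0.] turn -0.0007985811155421754
scene origin 198 251
side origin 228 240
[ 0.45880214  0.32667944 -0.19284383] 69.1402989006039
pos [469.3 268.4 320.1] yaw 89.98 tilt 0.03 shift [-1.8670e-01 -2.3981e+00 -8.0000e-04] turn -0.0001949370693781645
```

View pics/wrist7.png

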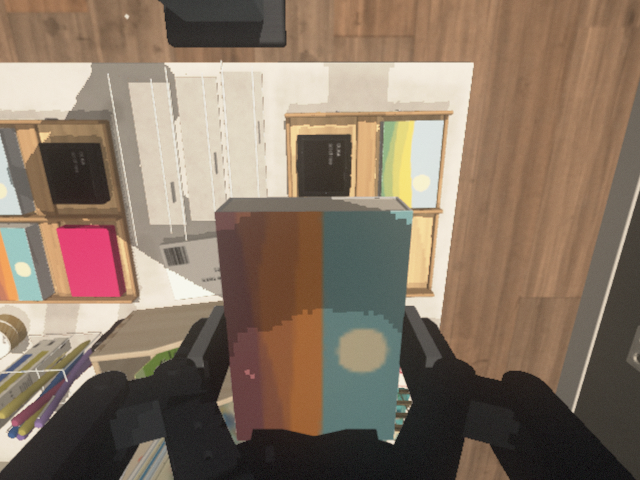

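Request:
{"fn": "drive_tool", "kwargs": {"increments": [[-1,[0,-0.2,0],0],[-1,[0,-0.2,0],0],[-1,[0,-0.2,0],0],[-1,[0,-0.2,0],0],[-1,[0,-0.2,0],0],[-1,[0,-0.2,0],0],[-1,[0,-0.2,0],0],[-1,[0,-0.2,0],0],[-1,[-0.047,-0.2,0],0],[-1,[-0.047,-0.2,0],0],[-1,[-0.047,-0.2,0],0],[-1,[-0.046,-0.2,0],0],[-1,[0,0,0],0]]}}

```text
clock: 9.72
position: [526.0, -455.5, 314.0]
ee_rot: [0.002, 1.0, 0.002, -0.003]
contact_force: [-0.2, 0.2, -1.6]
gripper_width: 69.0
```

Request:
{"fn": "drive_tool", "kwargs": {"increments": [[-1,[0,0,0],-0.0825],[-1,[0,0,0],-0.0825],[-1,[0,0,0],-0.0825],[-1,[0,0,0],-0.0825],[-1,[0,0,0],-0.0825],[-1,[0,0,0],-0.0825],[-1,[0,0,0],-0.0825],[-1,[0,0,0],-0.0825],[-1,[0,0,0],-0.0825],[-1,[0,0,0],-0.0825],[-1,[0,0,0],0]]}}

```text
clock: 11.1
position: [525.8, -451.0, 319.5]
ee_rot: [0.734, -0.679, -0.0, -0.0]
contact_force: [-0.5, 0.1, -0.2]
gripper_width: 69.3
```

```bash
python3 snap.py 8 wrist; python3 -c "
from h import *
plan([525,-451,-2],184.5)"
```

```text
pos [ 525.8 -451.   319.5] yaw -175.52 tilt 0.04 shift [0. 0. 0.] turn 0.8245083785851753
pos [ 525.7 -451.1  319.6] yaw -175.58 tilt 0.03 shift [-2.0000e-04  2.0000e-03  1.0719e+00] turn -0.0007027999212948374
```

View pics/wrist8.png

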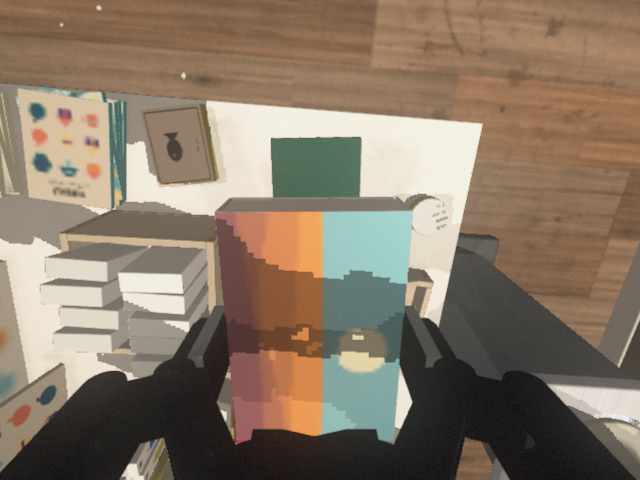

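```bash
python3 -c "
from m import *
c=pickle.load(open('w8.pkl','rb'))
print(ray(c,271,138,3),ray(c,361,137,3))"
```

```text
[ 586.09604945 -507.3596305     3.        ] [ 473.11219188 -517.38305234    3.        ]
```

Request:
{"fn": "drive_tool", "kwargs": {"increments": [[-1,[0,0,0.2],0],[-1,[0,0,0.2],0],[-1,[0,0,0.2],0],[-1,[0,0,0.2],0],[-1,[0,0,0.14],0],[-1,[0,0,0.07],0],[-1,[0,0,0.035],0],[-1,[0,0,0.015],0],[-1,[0,0,0.01],0],[-1,[0,0,0],0],[-1,[0,0,0],0]]}}

```text
clock: 12.52
position: [525.4, -452.0, -0.2]
ee_rot: [0.734, -0.679, 0.001, -0.0]
contact_force: [0.2, -0.6, -1.1]
gripper_width: 69.2
```

```bash
python3 snap.py 9 scene side
```

```text
pos [ 5.254e+02 -4.520e+02 -2.000e-01] yaw -175.48 tilt 0.08 shift [0. 0. 0.] turn 0.8248403924685251
scene origin 310 126
side origin 296 138
```

View pics/c9.png

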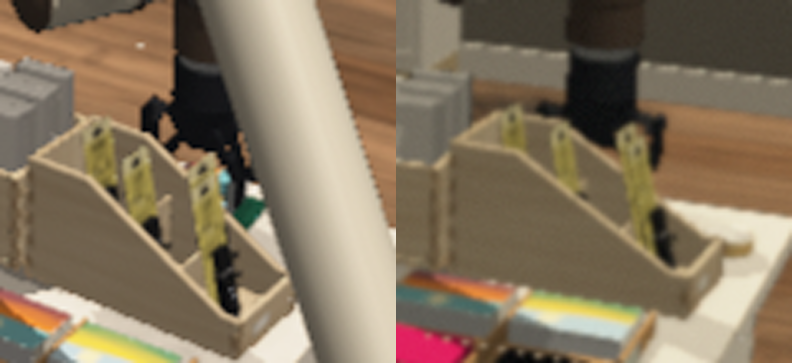

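Request:
{"fn": "drive_tool", "kwargs": {"increments": [[-1,[0,0,0.005],0],[-1,[0,0,0.004],0],[-1,[0,0,0],0],[1,[0,0,0],0],[1,[0,0,0],0],[1,[0,0,0],0],[1,[0,0,0],0],[1,[0,0,-0.1],0],[1,[0,0,-0.2],0],[1,[0,0,-0.2],0],[1,[0,0,-0.2],0],[1,[0,0,-0.2],0],[1,[0,0,-0.15],0],[1,[0,0,0],0]]}}

```text
clock: 14.38
position: [526.2, -452.9, 317.1]
ee_rot: [0.735, -0.679, 0.005, -0.001]
contact_force: [0.5, -0.6, -1.4]
gripper_width: 85.6
```

```bash
python3 snap.py 10 wrist; python3 -c "
from h import *
plan([570.3,-37.5,320],90)"
```

```text
pos [ 526.2 -452.9  317.1] yaw -175.47 tilt 0.6 shift [0. 0. 0.] turn 0.8249661129747016
pos [ 525.5 -452.   313.6] yaw -175.48 tilt 0.27 shift [-1.3655 -0.2579 -0.0236] turn 0.8248596488119575
```

View pics/wrist10.png

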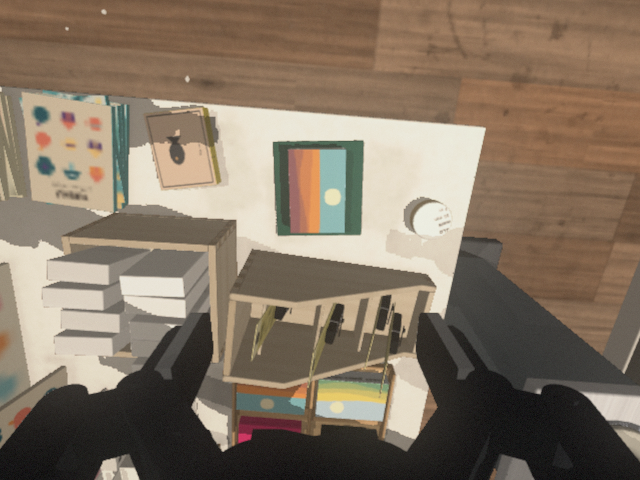

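Request:
{"fn": "drive_tool", "kwargs": {"increments": [[1,[0,0,0],0.0825],[1,[0,0,0],0.0825],[1,[0,0,0],0.0825],[1,[0,0,0],0.0825],[1,[0,0,0],0.0825],[1,[0,0,0],0.0825],[1,[0,0,0],0.0825],[1,[0,0,0],0.0825],[1,[0,0,0],0.0825],[1,[0,0,0],0.0825],[1,[-0.0214,0.1974,0],0],[1,[-0.0214,0.1974,0],0],[1,[-0.0214,0.1974,0],0],[1,[-0.0214,0.1974,0],0],[1,[-0.0214,0.1974,0],0],[1,[-0.0214,0.1974,0],0],[1,[-0.0214,0.1974,0],0],[1,[0,0,0],0]]}}

```text
clock: 16.68
position: [569.6, -33.6, 309.3]
ee_rot: [-0.003, 1.0, 0.0, -0.002]
contact_force: [-0.6, -0.8, -0.6]
gripper_width: 85.2
```

Request:
{"fn": "drive_tool", "kwargs": {"increments": [[1,[0,0,0.15],0],[1,[0,0,0.2],0],[1,[0,0,0.2],0],[1,[0,0,0.15],0],[1,[0,0,0.08],0],[1,[0,0,0],0],[1,[0,0,0],0]]}}

```text
clock: 17.55
position: [570.6, -37.8, 77.9]
ee_rot: [0.0, 1.0, -0.0, 0.001]
contact_force: [-0.2, 0.9, 0.3]
gripper_width: 85.2
```

```bash
python3 snap.py 11 wrist scene side; python3 -c "
from h import *
plan([570.3,-37.5,0],90)"
```

```text
pos [570.6 -37.8  77.9] yaw 89.97 tilt 0.06 shift [0. 0. 0.] turn -0.00027357107626496257
scene origin 232 180
side origin 239 181
pos [570.9 -37.3  78.7] yaw 89.98 tilt 0.16 shift [ 0.0027 -0.0008  0.2622] turn -0.0001417234060446587
```

View pics/wrist11.png

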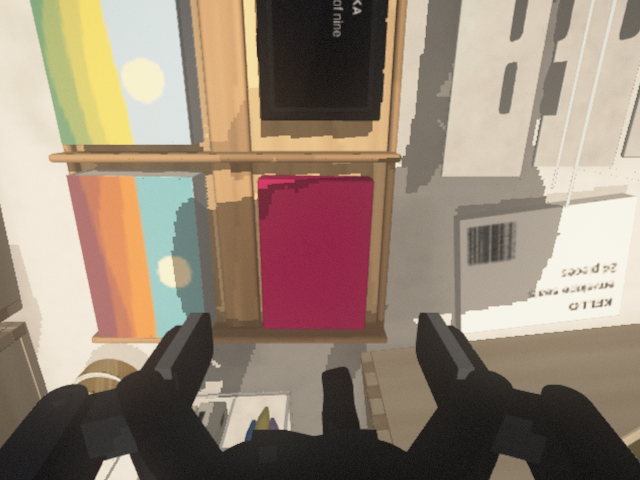

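View pics/c11.png

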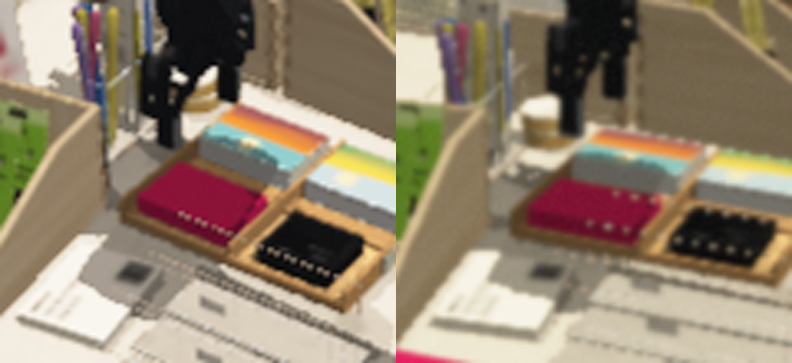

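```bash
python3 -c "
from m import *
c=pickle.load(open('w11.pkl','rb'))
quad(c,[(259,180),(372,178),(366,328),(263,328)],24,'mag')
print('magsat bottom',ray(c,263,328,24))
quad(c,[(68,177),(202,177),(204,327),(97,338)],31,'sunh')
for p in [(200,380),(290,392),(335,370),(345,370)]: print(p,ray(c,*p,5).round(),ray(c,*p,80).round())
c=pickle.load(open('w1.pkl','rb'))
for p in [(275,305),(340,310),(325,312),(362,295)]: print(p,ray(c,*p,5).round(),ray(c,*p,100).round())
"
```

```text
mag ctr [570.8 -37.2] rect [570.6 -37.4] size 99.6 68.7 long-axis deg -0.09
magsat bottom [620.3184496  -71.83504486  24.        ]
sunh ctr [ 569.1 -140.6] rect [ 571.1 -139.6] size 107.4 74.5 long-axis deg -2.42
(200, 380) [ 678. -126.    5.] [616. -97.  80.]
(290, 392) [690. -57.   5.] [623. -50.  80.]
(335, 370) [669. -22.   5.] [610. -27.  80.]
(345, 370) [669. -14.   5.] [610. -22.  80.]
(275, 305) [ 690. -167.    5.] [ 638. -155.  100.]
(340, 310) [700. -55.   5.] [646. -63. 100.]
(325, 312) [704. -81.   5.] [649. -84. 100.]
(362, 295) [671. -18.   5.] [622. -32. 100.]
```

Request:
{"fn": "drive_tool", "kwargs": {"increments": [[1,[0,0,0.12],0],[1,[0,0,0.1],0],[1,[0,0,0.04],0],[1,[0,0,0.015],0],[1,[0,0,0],0],[1,[0,0,0],0]]}}

```text
clock: 18.45
position: [570.9, -37.1, -4.2]
ee_rot: [-0.0, 1.0, 0.0, 0.001]
contact_force: [0.3, -0.4, 0.2]
gripper_width: 85.5
```

```bash
python3 snap.py 12 scene side
```

```text
pos [570.9 -37.1  -4.2] yaw 90.0 tilt 0.12 shift [0. 0. 0.] turn 1.992598935507657e-06
scene origin 232 180
side origin 238 181
```

View pics/c12.png

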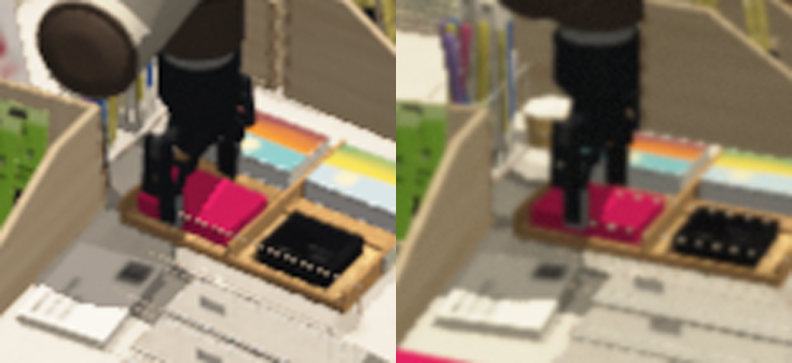

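Request:
{"fn": "drive_tool", "kwargs": {"increments": [[-1,[0,0,0],0],[-1,[0,0,0],0],[-1,[0,0,0],0],[-1,[0,0,0],0],[-1,[0,0,0],0]]}}

```text
clock: 19.18
position: [570.7, -37.1, -4.3]
ee_rot: [-0.0, 1.0, 0.0, 0.001]
contact_force: [-1.4, 0.7, 5.4]
gripper_width: 66.3
```

Request:
{"fn": "drive_tool", "kwargs": {"increments": [[-1,[0,0,-0.04],0],[-1,[0,0,-0.06],0],[-1,[0,0,-0.1],0],[-1,[0,0,0],0]]}}

```text
clock: 19.68
position: [571.9, -37.0, 57.4]
ee_rot: [-0.0, 1.0, 0.0, 0.003]
contact_force: [-0.6, 0.6, -0.2]
gripper_width: 66.4
```

```bash
python3 snap.py 13 scene side wrist
```

```text
pos [571.9 -37.   57.4] yaw 90.01 tilt 0.33 shift [0. 0. 0.] turn 9.445142960854329e-05
scene origin 231 180
side origin 238 181
```

View pics/c13.png

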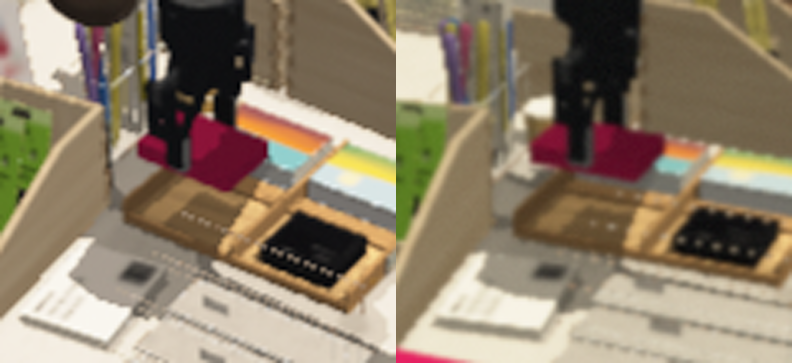

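View pics/wrist13.png

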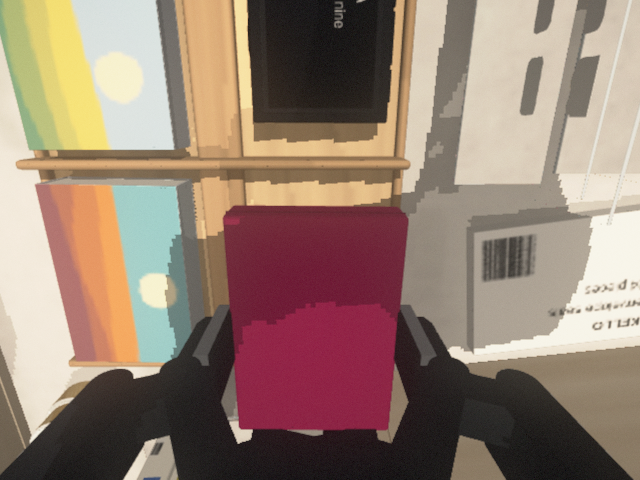

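Request:
{"fn": "drive_tool", "kwargs": {"increments": [[-1,[0,0,-0.15],0],[-1,[0,0,-0.2],0],[-1,[0,0,-0.2],0],[-1,[0,0,-0.2],0],[-1,[0.1,0.1,-0.05],0],[-1,[0.1,0.18,0],0],[-1,[0.1,0.18,0],0],[-1,[0,0.2,0],0],[-1,[0,0.2,0],0],[-1,[-0.087,0.19,0],0],[-1,[-0.087,0.19,0],0],[-1,[-0.087,0.173,0],0],[-1,[0,0,0],0],[-1,[0,0,0],0]]}}

```text
clock: 21.58
position: [557.9, 386.0, 292.6]
ee_rot: [0.0, 1.0, -0.001, -0.001]
contact_force: [-0.5, 0.2, 0.7]
gripper_width: 66.2
```

```bash
python3 -c "
from h import *
plan([559,387,-3],90)"
```

```text
pos [557.9 386.  292.6] yaw 90.0 tilt 0.22 shift [-0.0062  0.0061  0.9854] turn -1.2381917296237777e-05
```

Request:
{"fn": "drive_tool", "kwargs": {"increments": [[-1,[-0.002,0.003,0.15],-0.006],[-1,[0,0,0.2],0],[-1,[0,0,0.2],0],[-1,[0,0,0.16],0],[-1,[0,0,0.1],0],[-1,[0,0,0.05],0],[-1,[0,0,0],0],[-1,[0,0,0],0]]}}

```text
clock: 22.58
position: [559.9, 387.8, 39.0]
ee_rot: [-0.006, 1.0, 0.001, 0.001]
contact_force: [-0.1, 0.5, -1.0]
gripper_width: 66.4
```

```bash
python3 snap.py 14 scene side wrist; python3 -c "
from h import *
plan([559,387,-3],90.7)"
```

```text
pos [559.9 387.8  39. ] yaw 90.68 tilt 0.21 shift [0. 0. 0.] turn 0.0059643073739300894
scene origin 138 265
side origin 165 259
pos [559.5 387.8  38.4] yaw 90.68 tilt 0.17 shift [ 0.0021 -0.003   0.1382] turn -0.00014195730637534394
```

View pics/c14.png

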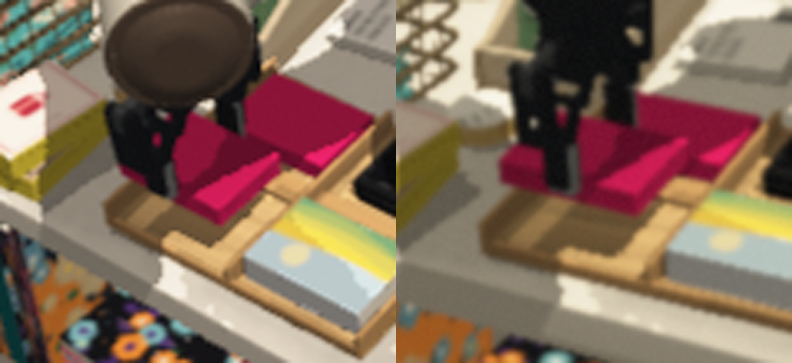

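View pics/wrist14.png

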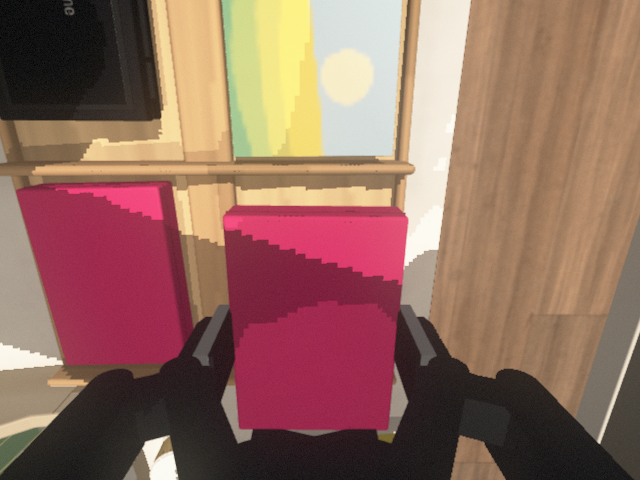

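```bash
python3 -c "
from m import *
c=pickle.load(open('w14.pkl','rb'))
for p in [(236,182),(394,182),(230,150),(396,150)]: print(p,ray(c,*p,12).round(1), ray(c,*p,31).round(1))
quad(c,[(226,210),(406,210),(390,429),(239,429)],39+28.3,'held top z~67')
quad(c,[(22,186),(170,182),(192,363),(62,366)],24,'mag home')
"
```

```text
(236, 182) [508.1 348.1  12. ] [504.9 352.2  31. ]
(394, 182) [507.3 427.6  12. ] [504.1 423.3  31. ]
(230, 150) [492.5 346.1  12. ] [491.  350.4  31. ]
(396, 150) [491.6 427.3  12. ] [490.1 423.   31. ]
held top z~67 ctr [559.  388.2] rect [558.9 388.2] size 101.1 67.9 long-axis deg 0.45
mag home ctr [558.5 284.2] rect [558.5 283.3] size 104.0 73.1 long-axis deg 0.13
```

Request:
{"fn": "drive_tool", "kwargs": {"increments": [[-1,[0,0,0.07],0],[-1,[0,0,0.04],0],[-1,[0,0,0.02],0],[-1,[0,0,0.007],0],[-1,[0,0,0.002],0],[-1,[0,0,0],0],[1,[0,0,0],0],[1,[0,0,0],0],[1,[0,0,0],0],[1,[0,0,0],0],[1,[0,0,-0.1],0],[1,[0,0,-0.15],0],[1,[0,0,0],0],[1,[0,0,0],0]]}}

```text
clock: 24.48
position: [558.5, 387.0, 69.9]
ee_rot: [-0.006, 1.0, 0.0, -0.0]
contact_force: [0.6, -0.6, -0.7]
gripper_width: 85.2
```

```bash
python3 snap.py 15 scene side wrist; python3 -c "
from h import *
plan([525,-451,300],184.5)"
```

```text
pos [558.5 387.   69.9] yaw 90.65 tilt 0.03 shift [0. 0. 0.] turn 0.005715483805039314
scene origin 139 265
side origin 166 259
pos [558.3 386.6  68.6] yaw 90.67 tilt 0.15 shift [ 0.1448 -2.7918 -0.7662] turn -0.8188551153168037
```

View pics/c15.png

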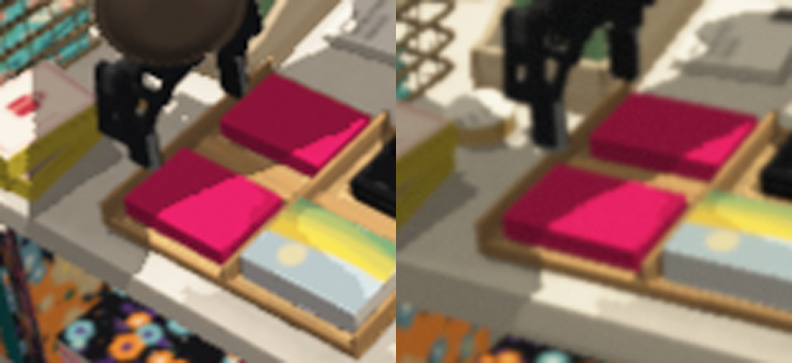

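View pics/wrist15.png

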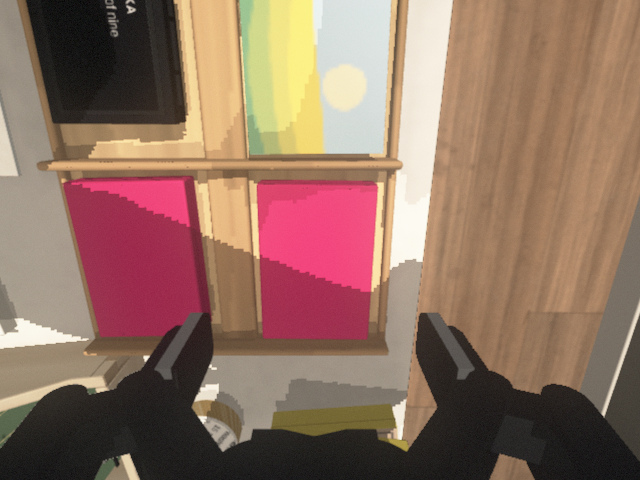

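Request:
{"fn": "drive_tool", "kwargs": {"increments": [[1,[0,0,-0.17],0],[1,[0,0,-0.2],0],[1,[0,0,-0.2],0],[1,[0.1,-0.15,-0.2],0],[1,[0.1,-0.18,0],0],[1,[0.1,-0.18,0],0],[1,[0,-0.2,0],0],[1,[0,-0.2,0],0],[1,[0,-0.2,0],0],[1,[0,-0.2,0],0],[1,[0,-0.2,0],0],[1,[0,-0.2,0],0],[1,[0,-0.2,0],0],[1,[0,-0.2,0],0],[1,[-0.05,-0.2,0],0],[1,[-0.05,-0.2,0],0],[1,[-0.055,-0.2,0],0],[1,[0,-0.082,0],0],[1,[0,0,0],0]]}}

```text
clock: 27.0
position: [531.3, -442.3, 284.5]
ee_rot: [-0.004, 1.0, 0.001, -0.002]
contact_force: [-0.1, 0.3, -0.4]
gripper_width: 85.4
```

Request:
{"fn": "drive_tool", "kwargs": {"increments": [[1,[0,0,0],-0.082],[1,[0,0,0],-0.082],[1,[0,0,0],-0.082],[1,[0,0,0],-0.082],[1,[0,0,0],-0.082],[1,[0,0,0],-0.082],[1,[0,0,0],-0.082],[1,[0,0,0],-0.082],[1,[0,0,0],-0.082],[1,[0,0,0],-0.081],[1,[0,0,0],0],[1,[0,0,0.1],0],[1,[0,0,0.2],0],[1,[0,0,0.2],0],[1,[0,0,0.15],0],[1,[0,0,0.05],0],[1,[0,0,0],0],[1,[0,0,0],0]]}}

```text
clock: 29.25
position: [533.5, -441.4, 80.2]
ee_rot: [0.734, -0.679, 0.002, -0.0]
contact_force: [0.3, -0.0, -0.1]
gripper_width: 85.6
```

```bash
python3 snap.py 16 wrist; python3 -c "
from h import *
plan([525,-451.5,-1],184.5)"
```

```text
pos [ 533.5 -441.4   80.2] yaw -175.47 tilt 0.27 shift [0. 0. 0.] turn 0.8249151065613188
pos [ 533.4 -441.4   80.2] yaw -175.48 tilt 0.28 shift [0.0306 0.0317 0.2707] turn 0.00020954780940915277
```

View pics/wrist16.png

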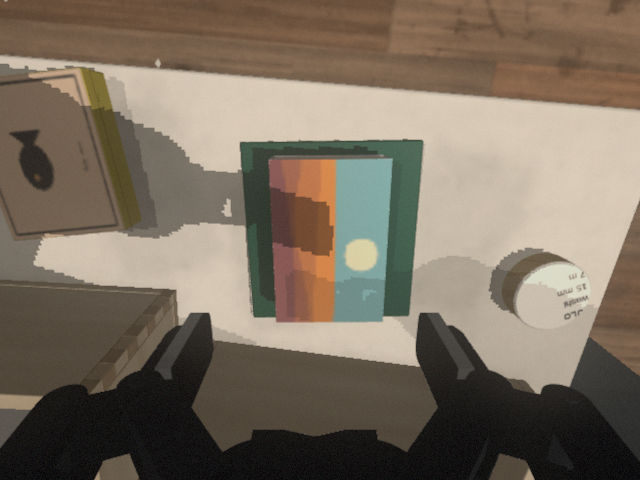

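```bash
python3 -c "
from m import *
c=pickle.load(open('w16.pkl','rb'))
quad(c,[(270,159),(392,159),(383,322),(277,322)],28,'sunset')
for p in [(170,292),(210,345)]: print(ray(c,*p,0),ray(c,*p,100))
"
```

```text
sunset ctr [ 526.1 -452.1] rect [ 525.9 -452.2] size 105.1 69.7 long-axis deg -85.25
[ 636.81518009 -398.42944941    0.        ] [ 595.97420078 -452.16048068  100.        ]
[ 6.08522796e+02 -3.55588305e+02  2.84217094e-14] [ 579.75665829 -427.60340925  100.        ]
```

Request:
{"fn": "drive_tool", "kwargs": {"increments": [[1,[0.0326,0.0284,0.02],0],[1,[0,0,0.1],0],[1,[0,0,0.1],0],[1,[0,0,0.04],0],[1,[0,0,0.02],0],[1,[0,0,0],0],[-1,[0,0,0],0],[-1,[0,0,0],0],[-1,[0,0,0],0],[-1,[0,0,0],0],[-1,[0,0,0],0]]}}

```text
clock: 30.68
position: [525.4, -451.6, -4.7]
ee_rot: [0.735, -0.678, 0.002, -0.0]
contact_force: [0.9, 0.3, 5.5]
gripper_width: 69.7
```

Request:
{"fn": "drive_tool", "kwargs": {"increments": [[-1,[0,0,-0.05],0],[-1,[0,0,-0.15],0],[-1,[0,0,-0.2],0],[-1,[0,0,-0.2],0],[-1,[0,0,-0.2],0],[-1,[0,0,-0.2],0],[-1,[0,0,-0.05],0],[-1,[0,0,0],0],[-1,[0,0,0],0]]}}

```text
clock: 31.8
position: [523.5, -450.3, 305.6]
ee_rot: [0.734, -0.679, -0.003, 0.0]
contact_force: [-0.1, -0.9, -1.8]
gripper_width: 69.0
```

```bash
python3 snap.py 17 wrist; python3 -c "
from h import *
s=read_state();plan([571,-37,320],90);print(flat_plan(s['position'],[571,-37,0],89.7))"
```

```text
pos [ 523.5 -450.3  305.6] yaw -175.48 tilt 0.29 shift [0. 0. 0.] turn 0.8248264454213584
pos [ 523.5 -450.3  305.4] yaw -175.48 tilt 0.31 shift [-1.3612 -0.2662 -0.0449] turn 0.8248547737274164
[-0.15109955  1.3786148   1.01798795]
```

View pics/wrist17.png

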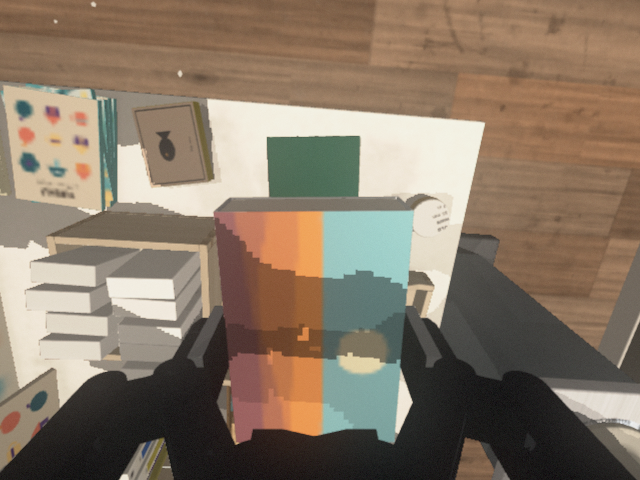

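Request:
{"fn": "drive_tool", "kwargs": {"increments": [[-1,[0,0,0],0.0825],[-1,[0,0,0],0.0825],[-1,[0,0,0],0.0825],[-1,[0,0,0],0.0825],[-1,[0,0,0],0.0825],[-1,[0,0,0],0.0825],[-1,[0,0,0],0.0825],[-1,[0,0,0],0.0825],[-1,[0,0,0],0.0825],[-1,[0,0,0],0.085],[-1,[-0.0216,0.197,0],0],[-1,[-0.0216,0.197,0],0],[-1,[-0.0216,0.197,0],0],[-1,[-0.0216,0.197,0],0],[-1,[-0.0216,0.197,0],0],[-1,[-0.0216,0.197,0],0],[-1,[-0.0216,0.197,0],0],[-1,[0,0,0],0]]}}

```text
clock: 34.1
position: [571.4, -33.9, 306.4]
ee_rot: [-0.0, 1.0, -0.0, -0.002]
contact_force: [-0.4, -0.4, -0.7]
gripper_width: 68.9
```

Request:
{"fn": "drive_tool", "kwargs": {"increments": [[-1,[0,0,0.15],0],[-1,[0,0,0.2],0],[-1,[0,0,0.2],0],[-1,[0,0,0.2],0],[-1,[0,0,0.1],0],[-1,[0,0,0.02],0],[-1,[0,0,0],0],[-1,[0,0,0],0]]}}

```text
clock: 35.1
position: [573.0, -37.6, 49.1]
ee_rot: [0.003, 1.0, 0.0, 0.002]
contact_force: [0.4, 0.3, -0.4]
gripper_width: 69.1
```

```bash
python3 snap.py 18 scene side wrist; python3 -c "
from h import *
plan([571,-37,-1],89.7)"
```

```text
pos [573.  -37.6  49.1] yaw 89.7 tilt 0.19 shift [0. 0. 0.] turn -0.002575214268718797
scene origin 231 180
side origin 238 181
pos [572.5 -37.4  48.8] yaw 89.7 tilt 0.15 shift [0.0054 0.0013 0.166 ] turn 2.8938106383821433e-05
```

View pics/wrist18.png

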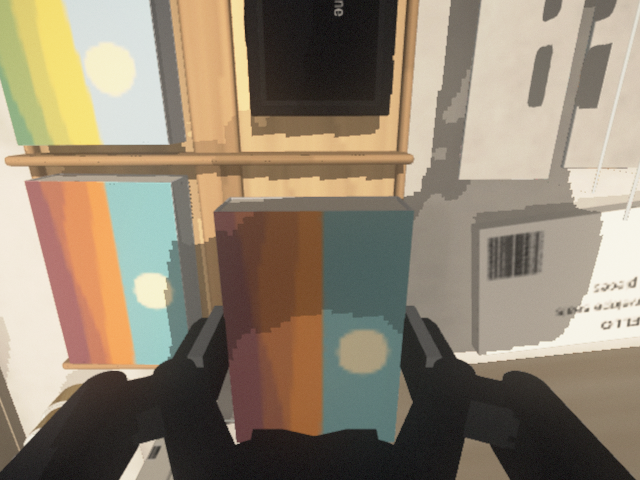

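View pics/c18.png

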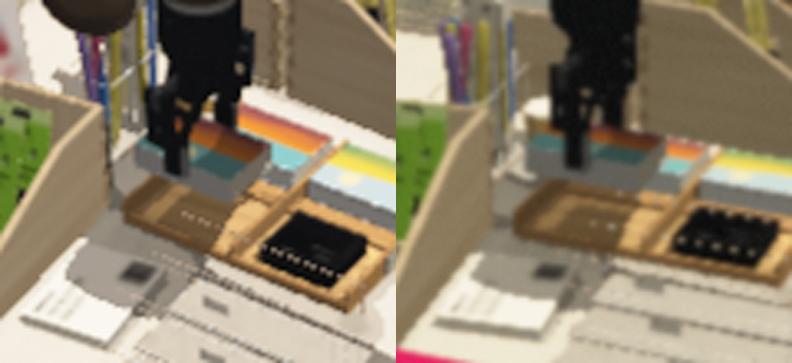

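```bash
python3 -c "
from m import *
c=pickle.load(open('w18.pkl','rb'))
print('wall far edge',ray(c,320,164,26).round(1),ray(c,100,164,26).round(1))
for p in [(243,182),(397,182)]: print(p,ray(c,*p,12).round(1))
quad(c,[(216,211),(412,211),(392,440),(237,440)],81.5,'held')
quad(c,[(27,183),(174,183),(188,362),(70,365)],31,'home')
"
```

```text
wall far edge [511.4 -34.2  26. ] [ 510.8 -140.7   26. ]
(243, 182) [522.2 -74.9  12. ]
(397, 182) [522.7   7.   12. ]
held ctr [572.7 -37.4] rect [572.7 -37.3] size 103.9 68.4 long-axis deg -0.31
home ctr [ 570.8 -141.5] rect [ 571.3 -140.9] size 106.2 70.2 long-axis deg -1.74
```

Request:
{"fn": "drive_tool", "kwargs": {"increments": [[-1,[0.0085,0.003,0.07],0],[-1,[0,0,0.05],0],[-1,[0,0,0.025],0],[-1,[0,0,0.013],0],[-1,[0,0,0.007],0],[-1,[0,0,0],0],[-1,[0,0,0],0]]}}

```text
clock: 36.12
position: [569.6, -36.6, -1.7]
ee_rot: [0.003, 1.0, 0.0, 0.0]
contact_force: [0.7, 0.7, 0.6]
gripper_width: 69.6
```

```bash
python3 snap.py 19 scene side
```

```text
pos [569.6 -36.6  -1.7] yaw 89.71 tilt 0.06 shift [0. 0. 0.] turn -0.002528231774574908
scene origin 232 180
side origin 239 182
```

View pics/c19.png

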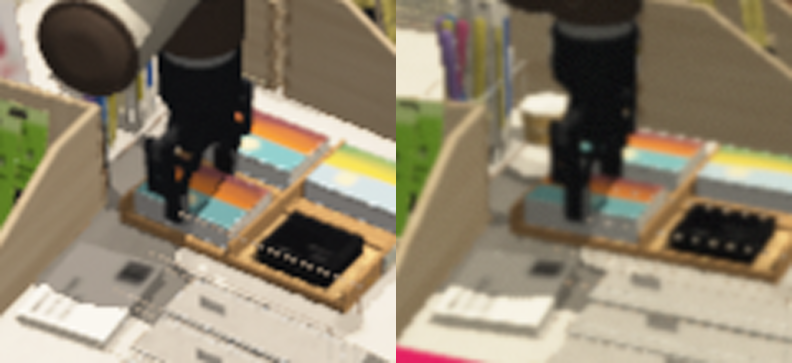

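Seated; release, rise, then head to the meadow box at about (441.5, 387).

Request:
{"fn": "drive_tool", "kwargs": {"increments": [[1,[0,0,0],0],[1,[0,0,0],0],[1,[0,0,0],0],[1,[0,0,0],0],[1,[0,0,-0.1],0],[1,[0,0,-0.15],0],[1,[0,0,0],0],[1,[0,0,0],0]]}}

```text
clock: 37.22
position: [568.7, -36.6, 72.7]
ee_rot: [0.003, 1.0, 0.0, -0.0]
contact_force: [-0.4, -0.7, -0.7]
gripper_width: 85.4
```

```bash
python3 snap.py 20 wrist; python3 -c "
from h import *
plan([441.5,387,280],90)"
```

```text
pos [568.7 -36.6  72.7] yaw 89.68 tilt 0.03 shift [0. 0. 0.] turn -0.0028042648165577874
pos [568.3 -36.7  72.1] yaw 89.68 tilt 0.11 shift [ 0.4319  1.41   -0.6924] turn -0.0028318071318134586
```

View pics/wrist20.png

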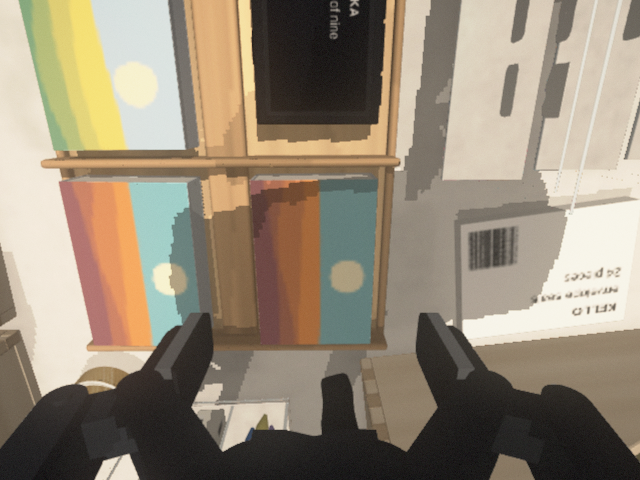

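Request:
{"fn": "drive_tool", "kwargs": {"increments": [[1,[0,0,-0.17],0],[1,[0,0,-0.2],0],[1,[0.1,0,-0.15],0],[1,[0.11,0.15,0],0],[1,[0.11,0.15,0],0],[1,[0.11,0.15,0],0],[1,[0,0.19,0],0],[1,[0,0.19,0],0],[1,[0,0.19,0],0],[1,[0,0.19,0.05],-0.003],[1,[0,0.19,0.05],0],[1,[0,0,0.15],0],[1,[0,0,0.15],0],[1,[0,0,0.08],0],[1,[0,0,0],0],[1,[0,0,0],0]]}}

```text
clock: 39.28
position: [442.5, 384.4, 85.4]
ee_rot: [-0.001, 1.0, 0.0, 0.0]
contact_force: [-0.4, 0.3, -0.0]
gripper_width: 85.7
```

```bash
python3 snap.py 21 wrist; python3 -c "
from h import *
plan([441.5,387.5,-1],90)"
```

```text
pos [442.5 384.4  85.4] yaw 90.07 tilt 0.04 shift [0. 0. 0.] turn 0.0005986924893247399
pos [442.7 384.7  86. ] yaw 90.06 tilt 0.11 shift [0.0042 0.0091 0.2899] turn 0.0005131355637943027
```

View pics/wrist21.png

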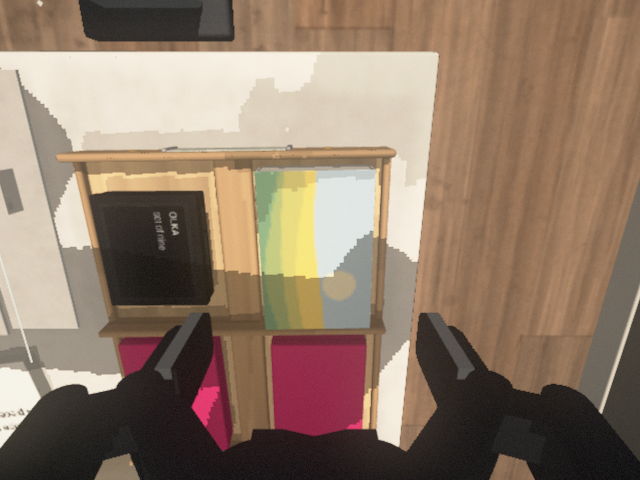

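```bash
python3 -c "
from m import *
c=pickle.load(open('w21.pkl','rb'))
quad(c,[(254,169),(377,169),(371,329),(264,330)],31,'meadow')
quad(c,[(92,193),(204,191),(212,303),(109,306)],25,'black_home')
quad(c,[(79,160),(384,157),(378,322),(112,325)],26,'row')
"
```

```text
meadow ctr [440.6 386. ] rect [440.5 386.3] size 106.5 71.6 long-axis deg 0.54
black_home ctr [440.1 282.9] rect [440.4 282.5] size 79.8 69.3 long-axis deg -1.59
row ctr [437.2 336.9] rect [437.1 336.7] size 181.2 110.2 long-axis deg -89.27
```

Request:
{"fn": "drive_tool", "kwargs": {"increments": [[1,[0.005,0.006,0.1],0],[1,[0,0,0.1],0],[1,[0,0,0.06],0],[1,[0,0,0.025],0],[1,[0,0,0.01],0],[1,[0,0,0],0],[-1,[0,0,0],0],[-1,[0,0,0],0],[-1,[0,0,0],0],[-1,[0,0,0],0],[-1,[0,0,0],0]]}}

```text
clock: 40.7
position: [441.2, 386.7, -2.1]
ee_rot: [-0.001, 1.0, 0.001, 0.001]
contact_force: [-1.5, 0.6, 5.7]
gripper_width: 69.4
```

Request:
{"fn": "drive_tool", "kwargs": {"increments": [[-1,[0,0,-0.05],0],[-1,[0,0,-0.15],0],[-1,[0,0,-0.2],0],[-1,[0,0,-0.2],0],[-1,[0,0,-0.2],0],[-1,[0,0,-0.2],0],[-1,[0,-0.1,0],0],[-1,[0,0,0],0],[-1,[0,0,0],0]]}}

```text
clock: 41.82
position: [440.3, 355.6, 296.3]
ee_rot: [-0.0, 1.0, -0.0, -0.0]
contact_force: [0.2, -0.9, -0.2]
gripper_width: 69.8
```

```bash
python3 snap.py 22 wrist; python3 -c "
from h import *
plan([525,-451,310],184.5)"
```

```text
pos [440.3 355.6 296.3] yaw 90.03 tilt 0.03 shift [0. 0. 0.] turn 0.0002332203269843703
pos [440.3 355.8 295.9] yaw 90.05 tilt 0.06 shift [-0.28   -2.6897 -0.0451] turn -0.8242569380437766
```

View pics/wrist22.png

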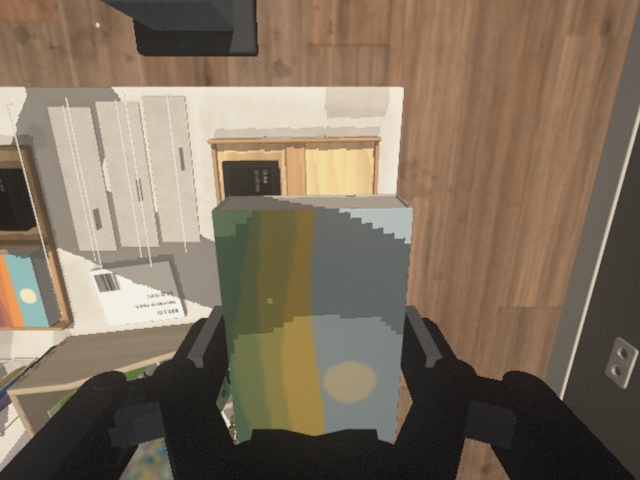

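Request:
{"fn": "drive_tool", "kwargs": {"increments": [[-1,[0,-0.192,-0.045],0],[-1,[0,-0.192,0],0],[-1,[0,-0.192,0],0],[-1,[0,-0.192,0],0],[-1,[0,-0.192,0],0],[-1,[0,-0.192,0],0],[-1,[0,-0.192,0],0],[-1,[0,-0.192,0],0],[-1,[0,-0.192,0],0],[-1,[0,-0.192,0],0],[-1,[-0.07,-0.192,0],0],[-1,[-0.07,-0.192,0],0],[-1,[-0.07,-0.192,0],0],[-1,[-0.07,-0.192,0],0],[-1,[0,0,0],0]]}}

```text
clock: 43.75
position: [526.0, -453.5, 303.7]
ee_rot: [0.001, 1.0, 0.002, -0.003]
contact_force: [0.7, 1.1, -2.7]
gripper_width: 69.3
```

Request:
{"fn": "drive_tool", "kwargs": {"increments": [[-1,[0,0,0],-0.0825],[-1,[0,0,0],-0.0825],[-1,[0,0,0],-0.0825],[-1,[0,0,0],-0.0825],[-1,[0,0,0],-0.0825],[-1,[0,0,0],-0.0825],[-1,[0,0,0],-0.0825],[-1,[0,0,0],-0.0825],[-1,[0,0,0],-0.0825],[-1,[0,0,0],-0.0825],[-1,[0,0,0],0],[-1,[0,0,0],0]]}}

```text
clock: 45.25
position: [525.4, -449.9, 309.9]
ee_rot: [0.734, -0.679, -0.0, 0.0]
contact_force: [-0.3, -0.1, -0.9]
gripper_width: 69.0
```

```bash
python3 -c "
from h import *
plan([525,-451,-4.5],184.5)"
```

```text
pos [ 525.4 -449.9  309.9] yaw -175.51 tilt 0.02 shift [0.0039 0.0013 1.048 ] turn -6.935776834690751e-05
```

Request:
{"fn": "drive_tool", "kwargs": {"increments": [[-1,[0.004,0.001,0.2],0],[-1,[0,0,0.2],0],[-1,[0,0,0.2],0],[-1,[0,0,0.2],0],[-1,[0,0,0.13],0],[-1,[0,0,0.06],0],[-1,[0,0,0.035],0],[-1,[0,0,0.015],0],[-1,[0,0,0.006],0],[-1,[0,0,0],0],[-1,[0,0,0],0]]}}

```text
clock: 46.62
position: [525.4, -452.0, -3.0]
ee_rot: [0.735, -0.678, 0.001, -0.0]
contact_force: [0.3, -0.4, -0.4]
gripper_width: 69.0
```

Request:
{"fn": "drive_tool", "kwargs": {"increments": [[1,[0,0,0],0],[1,[0,0,0],0],[1,[0,0,0],0],[1,[0,0,0],0],[1,[0,0,-0.1],0],[1,[0,0,-0.2],0],[1,[0,0,-0.2],0],[1,[0,0,-0.2],0],[1,[0,0,-0.2],0],[1,[0,0,-0.1],0],[1,[0,0,0],0]]}}

```text
clock: 48.0
position: [525.8, -452.4, 300.1]
ee_rot: [0.735, -0.678, 0.004, -0.001]
contact_force: [-0.2, 0.5, -1.1]
gripper_width: 85.5
```

```bash
python3 snap.py 23 wrist; python3 -c "
from h import *
s=read_state();plan([451,-35,300],90);print(flat_plan(s['position'],[451,-35,0],90))
from m import *
"
```

```text
pos [ 525.8 -452.4  300.1] yaw -175.41 tilt 0.41 shift [0. 0. 0.] turn 0.8254222920447838
pos [ 525.2 -451.6  297.2] yaw -175.42 tilt 0.13 shift [-1.4041  0.1356 -0.0109] turn 0.8253696629824063
[0.24728814 1.38876469 0.99052968]
```

View pics/wrist23.png

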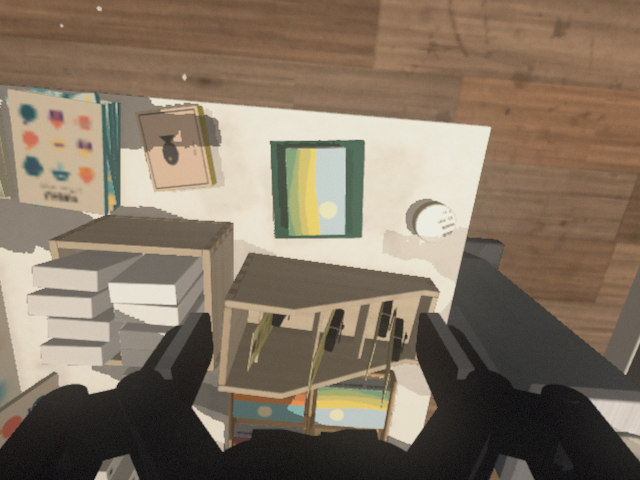

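Meadow lies on the mat. Now the black box.

Request:
{"fn": "drive_tool", "kwargs": {"increments": [[1,[0,0,0],0.0825],[1,[0,0,0],0.0825],[1,[0,0,0],0.0825],[1,[0,0,0],0.0825],[1,[0,0,0],0.0825],[1,[0,0,0],0.0825],[1,[0,0,0],0.0825],[1,[0,0,0],0.0825],[1,[0,0,0],0.0825],[1,[0,0,0],0.083],[1,[0.035,0.198,0],0],[1,[0.035,0.198,0],0],[1,[0.035,0.198,0],0],[1,[0.035,0.198,0],0],[1,[0.035,0.198,0],0],[1,[0.035,0.198,0],0],[1,[0.035,0.198,0],0],[1,[0,0,0],0]]}}

```text
clock: 50.3
position: [450.1, -32.8, 294.7]
ee_rot: [-0.003, 1.0, 0.0, -0.001]
contact_force: [-0.1, -0.4, -0.6]
gripper_width: 85.6
```

Request:
{"fn": "drive_tool", "kwargs": {"increments": [[1,[0,0,0.15],0],[1,[0,0,0.2],0],[1,[0,0,0.2],0],[1,[0,0,0.12],0],[1,[0,0,0.06],0],[1,[0,0,0],0],[1,[0,0,0],0]]}}

```text
clock: 51.18
position: [451.8, -36.4, 77.3]
ee_rot: [0.0, 1.0, -0.0, 0.0]
contact_force: [-0.0, -0.7, 0.2]
gripper_width: 85.5
```

```bash
python3 snap.py 24 wrist; python3 -c "
from h import *
plan([451,-35,-4],90)"
```

```text
pos [451.8 -36.4  77.3] yaw 89.95 tilt 0.01 shift [0. 0. 0.] turn -0.0004029018181426181
pos [452.1 -36.2  77.7] yaw 89.96 tilt 0.07 shift [0.004  0.0039 0.2725] turn -0.0003284950243193467
```

View pics/wrist24.png

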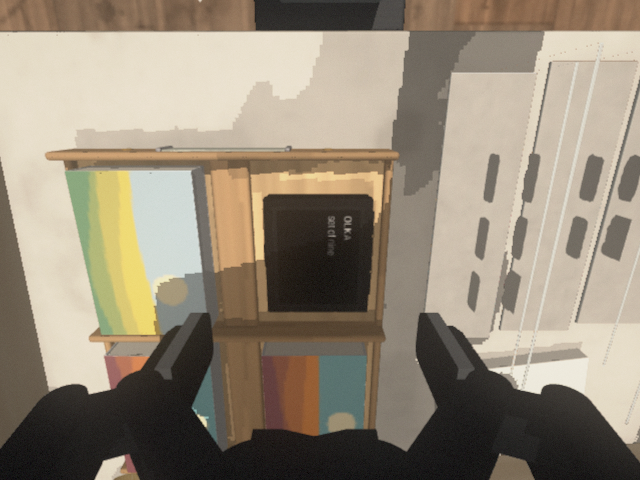

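```bash
python3 -c "
from m import *
c=pickle.load(open('w24.pkl','rb'))
quad(c,[(263,195),(374,195),(368,311),(267,310)],25,'black')
quad(c,[(68,170),(190,168),(206,320),(102,334)],31,'meadow_home')
print(ray(c,240,326,26),ray(c,230,154,26))
"
```

```text
black ctr [449.5 -33.9] rect [449.3 -33.7] size 76.3 65.6 long-axis deg -0.74
meadow_home ctr [ 445.8 -138.8] rect [ 448.1 -139. ] size 106.2 68.1 long-axis deg -0.37
[498.31216375 -85.07313692  26.        ] [388.1594232  -83.16402661  26.        ]
```

Request:
{"fn": "drive_tool", "kwargs": {"increments": [[1,[0.007,0.007,0.1],0],[1,[0,0,0.1],0],[1,[0,0,0.05],0],[1,[0,0,0.018],0],[1,[0,0,0.005],0],[1,[0,0,0],0],[-1,[0,0,0],0],[-1,[0,0,0],0],[-1,[0,0,0],0],[-1,[0,0,0],0],[-1,[0,0,0],0]]}}

```text
clock: 52.6
position: [450.1, -33.7, -3.6]
ee_rot: [-0.0, 1.0, 0.0, 0.001]
contact_force: [-1.0, 1.0, 6.9]
gripper_width: 63.5
```

Request:
{"fn": "drive_tool", "kwargs": {"increments": [[-1,[0,0,-0.05],0],[-1,[0,0,-0.15],0],[-1,[0,0,-0.2],0],[-1,[0,0,-0.2],0],[-1,[0,0,0],0],[-1,[0,0,0],0]]}}

```text
clock: 53.35
position: [448.7, -33.8, 175.0]
ee_rot: [0.0, 1.0, 0.0, -0.0]
contact_force: [0.4, -1.0, -1.4]
gripper_width: 63.7
```

```bash
python3 snap.py 25 wrist; python3 -c "
from h import *
plan([441,387.5,190],90.7)"
```

```text
pos [448.7 -33.8 175. ] yaw 89.96 tilt 0.05 shift [0. 0. 0.] turn -0.0003323964265620409
pos [448.3 -34.  174.1] yaw 89.96 tilt 0.14 shift [ 0.0253  1.4049 -0.0529] turn -0.006421958923063457
```

View pics/wrist25.png

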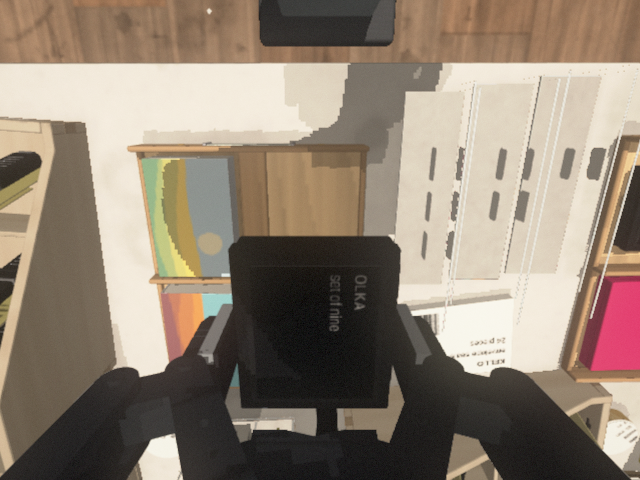

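Request:
{"fn": "drive_tool", "kwargs": {"increments": [[-1,[0.003,0.1,0],-0.006],[-1,[0.003,0.19,0],0],[-1,[0.003,0.19,0],0],[-1,[0.003,0.19,0],0],[-1,[0.003,0.19,0],0],[-1,[0.003,0.19,0],0],[-1,[0.003,0.19,0],0],[-1,[0.003,0.165,0],0],[-1,[0,0,0],0],[-1,[0,0,0.15],0],[-1,[0,0,0.15],0],[-1,[0,0,0.12],0],[-1,[0,0,0],0],[-1,[0,0,0],0]]}}

```text
clock: 55.15
position: [438.3, 387.6, 49.9]
ee_rot: [-0.006, 1.0, 0.0, 0.0]
contact_force: [-0.0, 0.4, -0.2]
gripper_width: 63.4
```

```bash
python3 snap.py 26 scene side wrist; python3 -c "
from h import *
plan([441,387,-2.5],90.7)"
```

```text
pos [438.3 387.6  49.9] yaw 90.68 tilt 0.05 shift [0. 0. 0.] turn 0.005919667562644635
scene origin 176 285
side origin 217 272
pos [438.4 388.4  51. ] yaw 90.68 tilt 0.19 shift [-0.0083 -0.0051  0.1784] turn -0.0001864919003643857
```

View pics/wrist26.png

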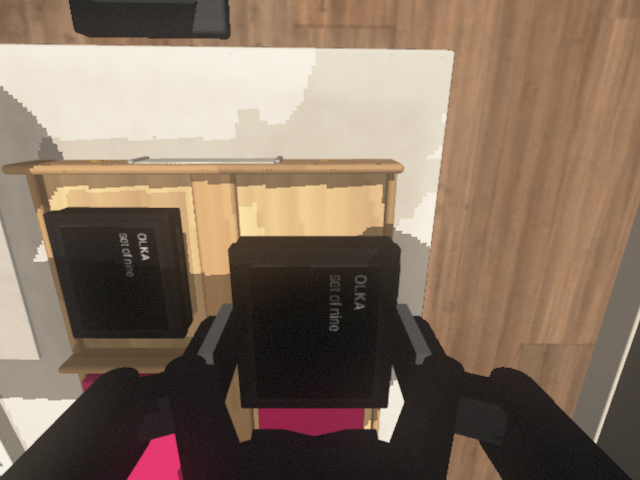

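View pics/c26.png

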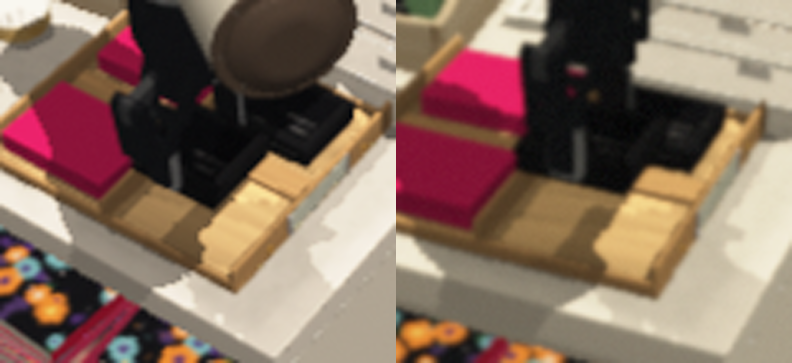

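Request:
{"fn": "drive_tool", "kwargs": {"increments": [[-1,[-0.008,-0.004,0.07],0],[-1,[0,0,0.06],0],[-1,[0,0,0.03],0],[-1,[0,0,0.013],0],[-1,[0,0,0.004],0],[-1,[0,0,0],0],[-1,[0,0,0],0],[1,[0,0,0],0],[1,[0,0,0],0],[1,[0,0,0],0],[1,[0,0,0],0],[1,[0,0,-0.1],0],[1,[0,0,-0.15],0],[1,[0,0,0],0],[1,[0,0,0],0]]}}

```text
clock: 57.18
position: [439.7, 386.1, 70.9]
ee_rot: [-0.006, 1.0, -0.0, -0.0]
contact_force: [-0.2, 0.2, -0.7]
gripper_width: 85.4
```

```bash
python3 snap.py 27 scene side wrist; python3 -c "
from h import *
plan([526,-451,300],184.5)"
```

```text
pos [439.7 386.1  70.9] yaw 90.65 tilt 0.03 shift [0. 0. 0.] turn 0.00567531811729069
scene origin 176 284
side origin 216 271
pos [439.5 385.7  69.8] yaw 90.66 tilt 0.15 shift [-0.2546 -2.7936 -0.7617] turn -0.8188755195931716
```

View pics/wrist27.png

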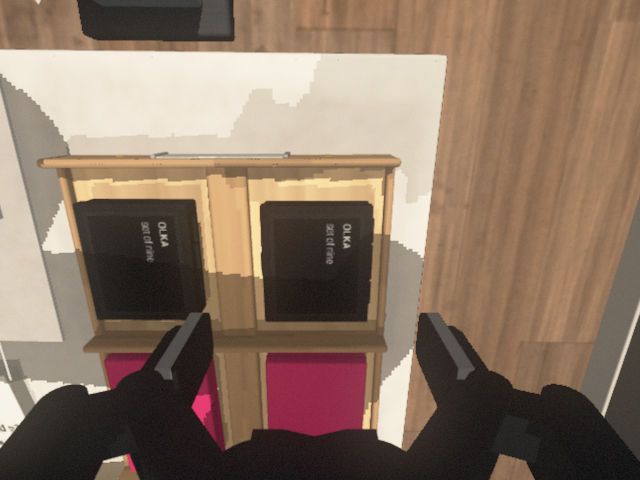

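View pics/c27.png

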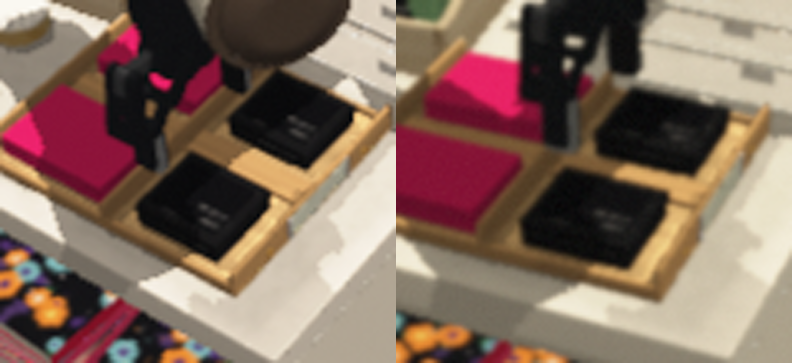

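Request:
{"fn": "drive_tool", "kwargs": {"increments": [[1,[0,0,-0.17],0],[1,[0,0,-0.2],0],[1,[0,0,-0.2],0],[1,[0,0,-0.192],0],[1,[0,-0.19,0],0],[1,[0,-0.19,0],0],[1,[0,-0.19,0],0],[1,[0,-0.19,0],0],[1,[0,-0.19,0],0],[1,[0,-0.19,0],0],[1,[0,-0.19,0],0],[1,[0,-0.19,0],0],[1,[0,-0.19,0],0],[1,[0,-0.19,0],0],[1,[-0.05,-0.19,0],0],[1,[-0.05,-0.19,0],0],[1,[-0.05,-0.19,0],0],[1,[-0.05,-0.19,0],0],[1,[-0.054,-0.134,0],0],[1,[0,0,0],0]]}}

```text
clock: 59.82
position: [526.1, -453.1, 295.2]
ee_rot: [-0.004, 1.0, 0.002, -0.003]
contact_force: [-0.3, 0.9, -0.3]
gripper_width: 85.3
```

Request:
{"fn": "drive_tool", "kwargs": {"increments": [[1,[0,0,0],-0.082],[1,[0,0,0],-0.082],[1,[0,0,0],-0.082],[1,[0,0,0],-0.082],[1,[0,0,0],-0.082],[1,[0,0,0],-0.082],[1,[0,0,0],-0.082],[1,[0,0,0],-0.082],[1,[0,0,0],-0.082],[1,[0,0,0],-0.081],[1,[0,0,0],0],[1,[0,0,0.15],0],[1,[0,0,0.2],0],[1,[0,0,0.2],0],[1,[0,0,0.13],0],[1,[0,0,0.05],0],[1,[0,0,0],0],[1,[0,0,0],0]]}}

```text
clock: 62.08
position: [527.5, -451.6, 83.3]
ee_rot: [0.734, -0.679, 0.002, -0.0]
contact_force: [0.0, 0.5, 0.6]
gripper_width: 85.4
```

```bash
python3 snap.py 28 wrist; python3 -c "
from h import *
plan([526,-452,-4.5],184.5)"
```

```text
pos [ 527.5 -451.6   83.3] yaw -175.48 tilt 0.25 shift [0. 0. 0.] turn 0.8248731129326994
pos [ 527.5 -451.6   83.3] yaw -175.48 tilt 0.26 shift [2.000e-04 6.200e-03 2.927e-01] turn 0.0002046364801411069
```

View pics/wrist28.png

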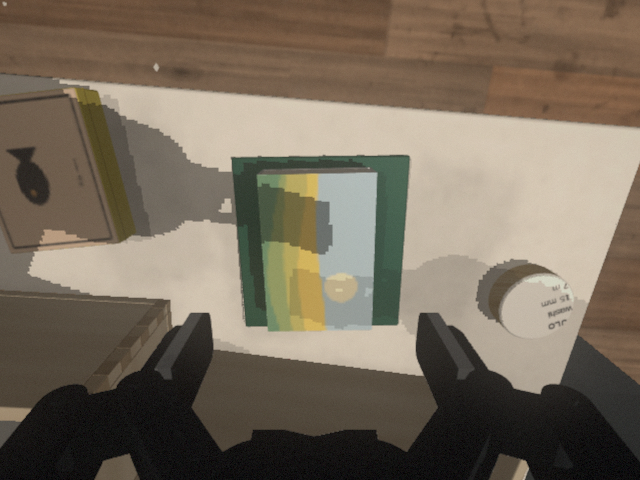

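```bash
python3 -c "
from m import *
c=pickle.load(open('w28.pkl','rb'))
quad(c,[(257,174),(377,172),(372,330),(268,331)],28,'meadow')
"
```

```text
meadow ctr [ 526.6 -453.4] rect [ 526.5 -453.4] size 105.4 70.0 long-axis deg -84.39
```

Request:
{"fn": "drive_tool", "kwargs": {"increments": [[1,[0,0.006,0.1],0],[1,[0,0,0.1],0],[1,[0,0,0.06],0],[1,[0,0,0.022],0],[1,[0,0,0.01],0],[1,[0,0,0],0],[-1,[0,0,0],0],[-1,[0,0,0],0],[-1,[0,0,0],0],[-1,[0,0,0],0],[-1,[0,0,0],0]]}}

```text
clock: 63.5
position: [525.4, -451.5, -5.2]
ee_rot: [0.735, -0.678, 0.001, -0.0]
contact_force: [-0.1, 0.6, 4.9]
gripper_width: 69.3
```

Request:
{"fn": "drive_tool", "kwargs": {"increments": [[-1,[0,0,-0.05],0],[-1,[0,0,-0.15],0],[-1,[0,0,-0.2],0],[-1,[0,0,-0.2],0],[-1,[0,0,-0.2],0],[-1,[0,0,-0.2],0],[-1,[0,0,-0.04],0],[-1,[0,0,0],0],[-1,[0,0,0],0]]}}

```text
clock: 64.62
position: [523.6, -450.3, 302.5]
ee_rot: [0.734, -0.679, -0.002, 0.0]
contact_force: [0.1, -0.1, -1.7]
gripper_width: 69.2
```

```bash
python3 snap.py 29 wrist; python3 -c "
from h import *
s=read_state();plan([449.5,-34.5,300],90);print(flat_plan(s['position'],[449.5,-34.5,0],89.7))"
```

```text
pos [ 523.6 -450.3  302.5] yaw -175.48 tilt 0.28 shift [0. 0. 0.] turn 0.8248395112219595
pos [ 523.7 -450.4  302.3] yaw -175.48 tilt 0.29 shift [-1.4015  0.1372  0.0128] turn 0.8248352052623659
[0.2544677  1.38501572 1.00772505]
```

View pics/wrist29.png

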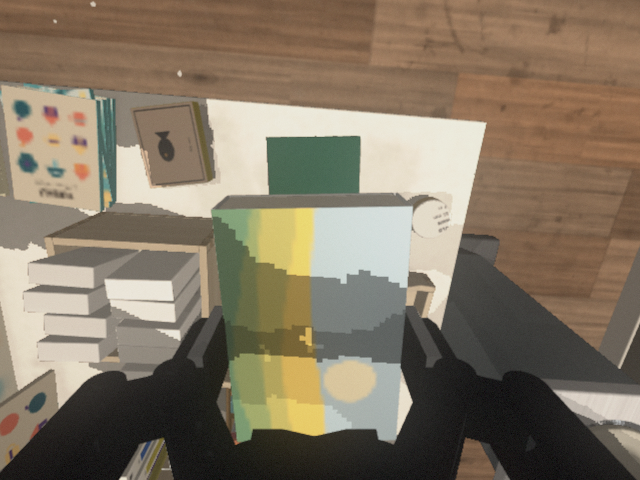

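Request:
{"fn": "drive_tool", "kwargs": {"increments": [[-1,[0,0,0],0.0825],[-1,[0,0,0],0.0825],[-1,[0,0,0],0.0825],[-1,[0,0,0],0.0825],[-1,[0,0,0],0.0825],[-1,[0,0,0],0.0825],[-1,[0,0,0],0.0825],[-1,[0,0,0],0.0825],[-1,[0,0,0],0.0825],[-1,[0,0,0],0.085],[-1,[0.0355,0.198,0],0],[-1,[0.0355,0.198,0],0],[-1,[0.0355,0.198,0],0],[-1,[0.0355,0.198,0],0],[-1,[0.0355,0.198,0],0],[-1,[0.0355,0.198,0],0],[-1,[0.0355,0.198,0],0],[-1,[0,0,0],0]]}}

```text
clock: 66.92
position: [450.8, -31.6, 304.2]
ee_rot: [-0.001, 1.0, 0.0, -0.001]
contact_force: [0.4, 0.2, -0.1]
gripper_width: 69.0
```

Request:
{"fn": "drive_tool", "kwargs": {"increments": [[-1,[0,0,0.15],0],[-1,[0,0,0.2],0],[-1,[0,0,0.2],0],[-1,[0,0,0.2],0],[-1,[0,0,0.09],0],[-1,[0,0,0.02],0],[-1,[0,0,0],0],[-1,[0,0,0],0]]}}

```text
clock: 67.92
position: [453.1, -34.7, 48.4]
ee_rot: [0.003, 1.0, 0.0, 0.001]
contact_force: [-0.3, -0.1, -0.4]
gripper_width: 69.7
```

```bash
python3 snap.py 30 scene side wrist; python3 -c "
from h import *
plan([450,-34.5,-1.5],89.7)"
```

```text
pos [453.1 -34.7  48.4] yaw 89.7 tilt 0.17 shift [0. 0. 0.] turn -0.0026095664206089286
scene origin 264 193
side origin 277 189
pos [452.7 -34.6  48.2] yaw 89.71 tilt 0.15 shift [0.0095 0.0002 0.1657] turn 6.557115714266525e-05
```

View pics/wrist30.png

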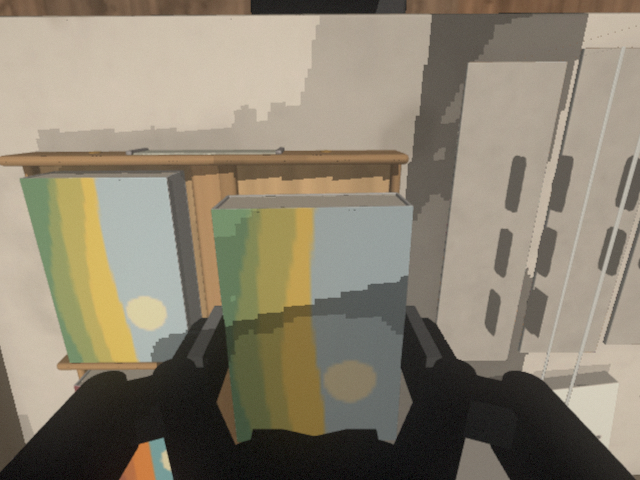

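View pics/c30.png

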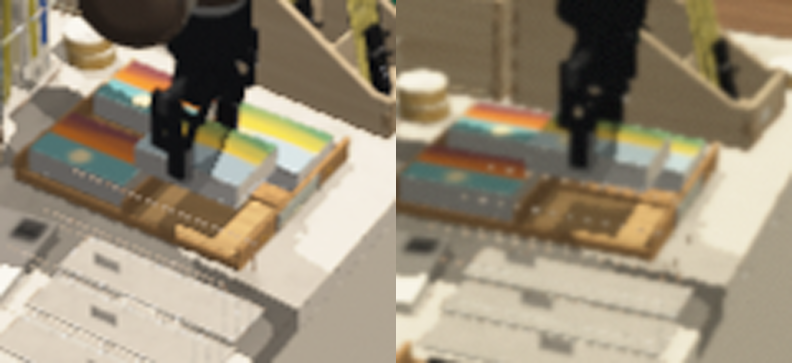

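```bash
python3 -c "
from m import *
c=pickle.load(open('w30.pkl','rb'))
quad(c,[(214,208),(412,208),(393,440),(235,440)],48.3+8.2+25,'held')
quad(c,[(24,180),(168,177),(186,350),(70,364)],31,'home')
print('front wall inner',ray(c,320,164,26),ray(c,238,190,12),ray(c,393,190,12))
"
```

```text
held ctr [451.9 -34.9] rect [451.9 -34.6] size 104.3 69.3 long-axis deg -0.44
home ctr [ 447.4 -139.1] rect [ 449.4 -138.8] size 107.0 68.5 long-axis deg -1.06
front wall inner [391.47129279 -31.40569957  26.        ] [406.51448773 -74.89669805  12.        ] [407.00360635   7.80182558  12.        ]
```

Request:
{"fn": "drive_tool", "kwargs": {"increments": [[-1,[0.008,0,0.07],0],[-1,[0,0,0.05],0],[-1,[0,0,0.025],0],[-1,[0,0,0.013],0],[-1,[0,0,0.007],0],[-1,[0,0,0],0],[-1,[0,0,0],0],[1,[0,0,0],0],[1,[0,0,0],0],[1,[0,0,0],0],[1,[0,0,0],0],[1,[0,0,-0.1],0],[1,[0,0,-0.15],0],[1,[0,0,0],0],[1,[0,0,0],0]]}}

```text
clock: 69.95
position: [449.1, -34.8, 72.4]
ee_rot: [0.003, 1.0, 0.0, -0.0]
contact_force: [-1.1, -0.2, 0.5]
gripper_width: 85.5
```

```bash
python3 snap.py 31 scene side wrist
```

```text
pos [449.1 -34.8  72.4] yaw 89.68 tilt 0.03 shift [0. 0. 0.] turn -0.00281943187373012
scene origin 266 194
side origin 278 189
```

View pics/wrist31.png

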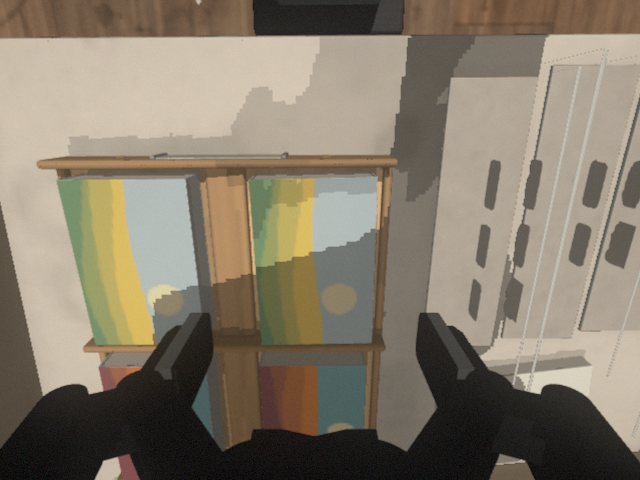

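View pics/c31.png

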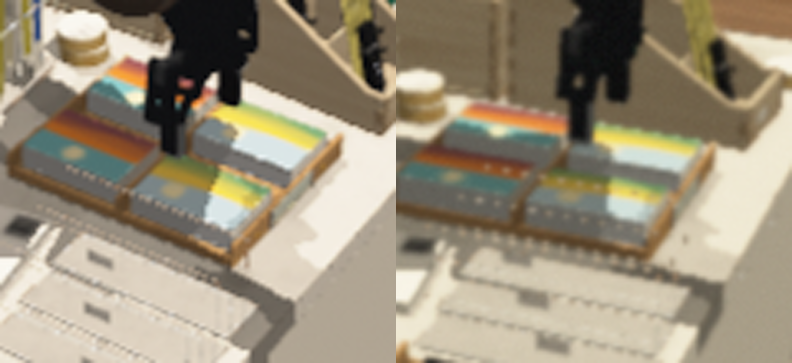

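Request:
{"fn": "drive_tool", "kwargs": {"increments": [[1,[0,0,-0.17],0],[1,[0,0,-0.2],0],[1,[0,0,-0.2],0],[1,[0,0,-0.2],0],[1,[0,0,-0.2],0],[1,[-0.02,0.1,-0.12],0],[1,[-0.05,0.19,0],0],[1,[0,0.19,0],0],[1,[0,0,0],0],[1,[0,0,0],0]]}}

```text
clock: 71.35
position: [471.3, 109.2, 398.6]
ee_rot: [0.002, 1.0, -0.001, -0.001]
contact_force: [-1.1, 0.1, 0.6]
gripper_width: 85.0
```

```bash
python3 snap.py 32 wrist scene; python3 - <<'E'
import cv2
im=cv2.imread("pics/wrist32.png")[60:340]
cv2.imwrite("pics/w32c.png",cv2.resize(im[30:260,110:310],None,fx=2.6,fy=2.6,interpolation=cv2.INTER_CUBIC))
im=cv2.imread("pics/scene32.png")[190:380,160:380]
cv2.imwrite("pics/s32c.png",cv2.resize(im,None,fx=3,fy=3,interpolation=cv2.INTER_CUBIC))
E
```

```text
pos [471.3 109.2 398.6] yaw 89.74 tilt 0.14 shift [0. 0. 0.] turn -0.002270345791593051
scene origin 231 217
```

View pics/wrist32.png

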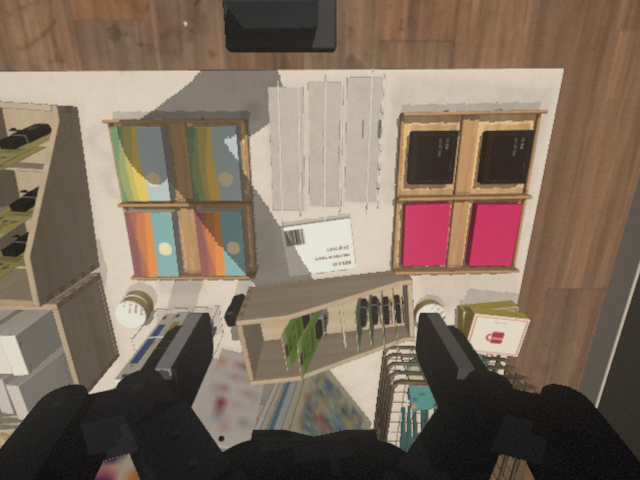

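View pics/s32c.png

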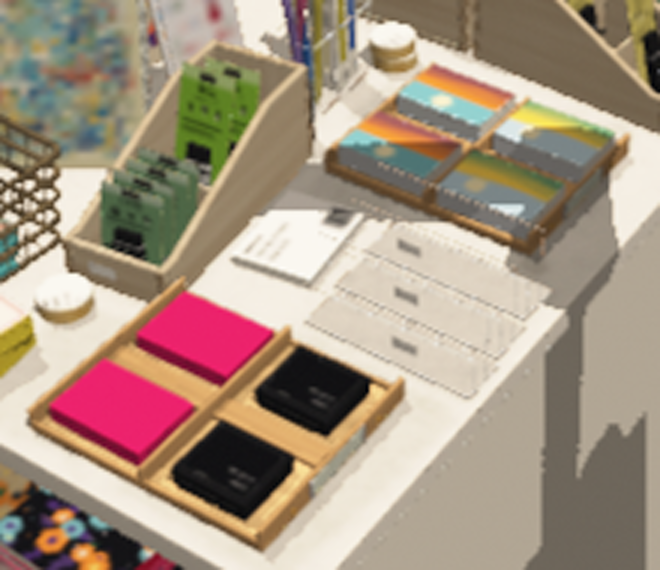

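```bash
python3 - <<'E'
from m import *
c=pickle.load(open("w32.pkl","rb")); im=cv2.imread("pics/wrist32.png"); hsv=cv2.cvtColor(im,cv2.COLOR_BGR2HSV)
mg=cv2.inRange(hsv,(160,120,60),(179,255,255)); bl=cv2.inRange(hsv,(0,0,0),(180,255,75))
mask_quad(c,mg,24,"mag home",(395,195,458,275));mask_quad(c,mg,24,"mag box",(458,195,525,275))
mask_quad(c,bl,25,"blk home",(405,128,459,190));mask_quad(c,bl,25,"blk box",(474,128,533,190))
L=pickle.load
c=L(open("w31.pkl","rb"))
quad(c,[(59,180),(186,178),(205,330),(98,345)],31,"meadow home");quad(c,[(248,178),(377,177),(372,344),(258,345)],31,"meadow box")
c=L(open("w20.pkl","rb"))
quad(c,[(62,182),(189,182),(203,325),(92,345)],31,"sunset home");quad(c,[(251,180),(377,180),(370,342),(258,344)],31,"sunset box")
E
```

```text
(402, 202, 48, 65)
mag home ctr [557.7 280.1] rect [557.7 280.1] size 103.5 70.4 long-axis deg 2.02
(466, 202, 56, 64)
mag box ctr [558.1 384.2] rect [558.1 384.2] size 102.3 74.9 long-axis deg 0.18
(407, 131, 51, 53)
blk home ctr [441.3 277.8] rect [441.3 277.8] size 73.1 67.7 long-axis deg -0.28
(478, 131, 55, 53)
blk box ctr [441.8 383.3] rect [441.8 383.3] size 73.2 72.4 long-axis deg -0.16
meadow home ctr [ 446.3 -138.1] rect [ 448.7 -138.1] size 104.7 69.1 long-axis deg 0.29
meadow box ctr [449.  -35.1] rect [449.  -34.9] size 105.5 72.3 long-axis deg 0.23
sunset home ctr [ 566.8 -140.7] rect [ 570.4 -141.5] size 105.0 72.0 long-axis deg -1.18
sunset box ctr [569.8 -36.6] rect [569.7 -37.3] size 104.3 71.4 long-axis deg 0.42
```

All four pairs measure 103 to 106 mm apart and in line within about 4 mm. The gripper is clear at 400 mm, so I'm handing in.

```bash
python3 -c "
from bench import *
print(job_done())"
```

```text
the job is handed in; nothing more can be done
None
```

All four left-hand boxes now sit beside the box of their own kind, and I handed the job in at about 71 s of the 152 s allowed. `job_done()` gives no verdict.

**Moves:** The goods formed two swaps, sunset with magenta and meadow with black. For each swap I set the sleeve box on the mat, moved the plain box to its seat, then brought the sleeve box to its own. The right-hand boxes were not touched.

**Last checks:**

| Pair | Distance across the tray (mm) | Out of line along it (mm) |
|---|---|---|
| Magenta | 104 | under 1 |
| Black | 105.5 | under 1 |
| Meadow | 103 | 3 or less |
| Sunset | 104 | 3 or less |

- **Allowed:** 104 ± 14 mm across and 15 mm along.
- **Parallel:** the angles between neighbours came out within about 2°, against a limit of about 9°.
- **Flat:** I judged this by eye in the scene and wrist pictures; every box looks flat inside its seat. I did not measure tilt or height.
- **Gripper:** it was open, touching nothing, with the TCP 400 mm above the table.

**Disagreements:**
- **Fingertips:** open, they stood about 22 mm behind the TCP by triangulation, not about 2 mm as I read it from the text. I set the grasp depth from the pictures.
- **Sleeve box figures:** the right-hand sleeve boxes were partly hidden by a finger in the close views, so their measured centres vary by 2–4 mm. The sunset measurement was taken right after its placing and checked only by eye in the final overview.

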